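# Nest the kidney dishes and cover them

### The job

Clear this nail desk. First lift the polish bottle out of the kidney dish it stands in and stand it upright in the gap of the bottle tray, beside the other two; then, one at a time, nest the two empty dishes in that dish, turning each so that its outline matches and it seats fully home and level, and last put the kidney-shaped lid on top, outlines matching and fully seated. Set everything down rather than dropping it, keep the stack standing on the desk, and leave the other bottles, the jar and the buffer block as they are.

Things in the scene. Friction and masses are not known exactly. Their poses are not given: they have to be found in the camera images.
- dish_a: kidney dish of stiff grey plastic, open side up, in which the bottle stands: the bottom of the stack. Origin: underside of the floor, mid-waist; z up, x the long way, +y to the bulging side, -y to the hollow side. Rim outline 172 x 78: x -86 to 86; waist at x = 0 from y = -28 to 28 (56 across); two round lobes 72 wide, centred x = +-50, y = -14. Height 38, floor 2 thick. 130 g.
- dish_b: empty kidney dish on the desk, same sizes, axes and origin as dish_a (three identical dishes). Round the rim hangs a vertical skirt 14 deep (z 24 to 38), to be gripped from outside across the waist (56); the rim is 8 wide on top. Inside the skirt the wall, 2 thick, slopes in at 17 degrees from vertical to the floor, whose outline is 18 inside the rim's.
- dish_c: second empty kidney dish on the desk, same sizes, axes and origin as dish_a. A dish let down into another with the same heading drops in until its skirt rests on the rim below: its origin is then 14 above that of the dish below, with 2.5 free play sideways. Turned wrongly it stays up on the rim.
- lid: grey kidney-shaped lid, outline and axes as the dishes, lying on the desk handle up. Origin: mid-waist, underside of its plug. Plug 8 deep, 10 to 13 inside the outline (2.5 play in a rim); plate z 8 to 12; over the waist centre a straight bar handle along x, 86 long, 14 wide, z 30 to 42, open below. Seated, its plate rests on the rim, its origin 30 above that of the dish it covers. 110 g.
- bottle: nail polish bottle standing upright in one lobe of dish_a: round body 25 diameter, 36 high, narrowing to a black cap 17 diameter from z = 41 to z = 78; 78 high. Origin: centre of its underside, z up. About 50 g.
- tray_gap (a point): the empty place of the fixed low black bottle tray (78 x 200 outside, lip 16 high, walls 4): point on the tray's inner floor, 4 above the desk, in the middle of the gap; y along the row of bottles (the other two stand about 64 and 120 away at +y; the inner end wall is 38 away at -y), x across the tray (inner walls at +-35).
- bottle_1: polish bottle of the same size standing in the tray, next to the gap; leave it.
- bottle_2: polish bottle of the same size standing at the far end of the tray; leave it.
- jar: closed white powder jar with black lid, 64 diameter, 46 high; origin centre of its underside; leave it.
- buffer: pale nail buffer block 95 x 28 x 28, origin centre of its underside, x long; leave it.

How it is judged:
By the outcome, as a careful person would: the job done as asked, in the order asked, and still so for the second after the job is handed in, with the robot touching nothing.
It also fails if it takes over 72 s, if anything falls off the work surface, if the arm or the gripper's body presses on something with over 40 N, if the wrist force passes 120 N, or if a joint passes its speed limit or range.

### The arm

A 6-joint arm with a two-finger parallel gripper is mounted at the origin on the work surface. World frame = base frame: x ahead of the robot, y to its left, z up, the work surface at z = 0. Lengths are in mm, angles in rad, forces in N, time in s.
With the tool pointing down it reaches from about 350 to 775 mm from the base axis. Payload 7.3 kg.
Tool frame: the origin (TCP) lies at the very end of the fingers, on their centre line; the grasp point (between the pads) lies 19 mm behind it (pinch_z is the distance from the TCP to the grasp point, in mm); z points along the fingers, y is the direction in which the jaws open and shut (so a half turn about z gives the same grasp; the last joint's range is limited). The gripper opens to 92 mm and grips with 3 to 60 N. Pads are 19 mm wide; open, the fingers measure 130 mm over their backs; the gripper's body (75 mm by 190 mm) begins 47 mm behind the grasp point.
Start: joints at [1.042, 0.342, 1.524, -0, 1.275, -0.146], TCP at [196.085, 487.027, 226.741] pointing down, gripper open.
Joint ranges: [-2.53, 2.53], [-0.77, 2.02], [0.04, 2.7], [-1, 4.14], [0.28, 2.66], [-3.11, 3.11]. Speed limits (rad/s): [2.57, 2.57, 3.14, 3.14, 3.14, 3.14].

### API

Orientations are given as [roll, pitch, yaw] about the fixed x, y, z axes, in that order (R = Rz(yaw) Ry(pitch) Rx(roll)).
In Python, from plant import * gives the robot as it stands.
- The arm moves only by the tool step_arm, never from a script. Its argument "moves" is one flat list of numbers, 7 for each row, row after row: the shift along the tool's x, y, z scaled (see below), then the turn, a rotation vector about the tool's x, y, z scaled (see below), then the closure, from -1 (fully open) to 1 (shut). A call has 1 to 8 rows; each row shifts and turns the pose as measured when the row begins, along the tool's axes as they then stand; what a row does not reach is not made up. The controller multiplies each number of a shift by 2 cm and each number of a turn by 4 degrees. A row lasts 1/12 s, in which the tool goes at most 41.7 mm and 7.16 degrees, less where a joint would pass 70% of its speed; a pose out of reach is approached as far as the arm can. A call with a number of a shift or a turn outside -1 to 1 is refused whole. A call with a gripper value outside its range is refused whole. The fingers move at their own pace and stop on an object; the grip force is fixed at half the most. Time passes only in rows, so rows that do not move let the fingers close. It gives the time, the measured TCP pose, the force and the opening at its end, in the units of the state.
- get_obs(): the state, without advancing time (a new reading comes with each control period).
- capture(name): name is "scene" or "top"; returns the picture (384x512x3 uint8, red, green, blue); there is no depth.
- get_calibration(name): a dict with "mtx" (3x3 intrinsics, pixels), "eye" and "orientation" of the camera in the world. Camera axes: x right, y down, z forward; pixel columns grow to the right and rows downward; lengths in mm; the calibration is good to about 2 mm. A picture is of the moment at which its call begins. get_calibration takes no time and is no camera call.
- close_job(): hands the job in, once; it reports no verdict.
The state is a dict: "time": time; "joint_positions": joint angles; "dq": joint speeds; "tau": joint torques, N m; "tool_pos": TCP position; "tcp_rot": TCP orientation; "contact_force": force on the tool from outside, world axes, zero at the start; "moment": the same for the moment, N m; "grip_width": finger opening in mm.
Only numpy, scipy, OpenCV 4.12 (cv2) and the standard library are available. Lean on these libraries where they do the work, as an engineer would, in place of code of your own. Each camera call takes 0.05 s, during which the arm holds its last target.

## Working session

There is one attempt and no reset: what is moved stays moved. The work goes in short steps, Python scripts to look and compute and a tool call to move; the robot and the scene stay as the last step left them, time stands still between calls to the robot, and variables do not carry over. Pictures are saved under pics/ and viewed, and the job is handed in when it is done.

Besides the shell and the picture viewer there is one more tool, called after ">>>" as name(argument=value, ...) on one line, values as JSON. step_arm: Moves the arm, as the interface text tells. Shifts and turns lie within -1 to 1; 1 stands for 2 cm of shift or 4 degrees of turn. Its arguments: {"type":"object","properties":{"moves":{"type":"array"}},"required":["moves"]}

```bash
ls; mkdir -p pics; python3 - <<'E'
from plant import *
import cv2
print(get_obs())
for n in("scene","top"):
    print(n,get_calibration(n)); cv2.imwrite(f"pics/{n}0.png",capture(n)[:,:,::-1])
E
```

```text
pics
{'time': 0.0, 'joint_positions': array([ 1.04199542e+00,  3.42726167e-01,  1.52503085e+00, -3.07159973e-05,
        1.27538608e+00, -1.46027538e-01]), 'dq': array([-0.00042367,  0.00028589,  0.0002941 ,  0.00062889,  0.00019682,
       -0.00038986]), 'tau': array([ 1.44609068e-03, -4.31259263e+01, -2.44228631e+01,  7.17548607e-02,
        5.58933802e-02, -1.31772795e-04]), 'tool_pos': array([195.87636985, 486.64731252, 226.03834424]), 'tcp_rot': array([-3.14005444e+00, -1.96544921e-04,  2.75882810e+00]), 'contact_force': array([ 0.14687166,  0.39909945, -0.44122352]), 'moment': array([-0.03547126, -0.04616649,  0.03565014]), 'grip_width': 91.47977025002203}
scene {'mtx': array([[375.63286551,   0.        , 254.797709  ],
       [  0.        , 375.63286551, 193.29480593],
       [  0.        ,   0.        ,   1.        ]]), 'eye': array([1183.5004748 ,  461.79831307,  569.16343144]), 'orientation': array([-2.18577986, -0.00963465,  2.20282521])}
top {'mtx': array([[385.50567994,   0.        , 247.79104364],
       [  0.        , 385.50567994, 189.03301836],
       [  0.        ,   0.        ,   1.        ]]), 'eye': array([ 472.48452568,    9.47797596, 1203.47150211]), 'orientation': array([-3.08049462, -0.01061826, -1.5769327 ])}
```

View pics/scene0.png

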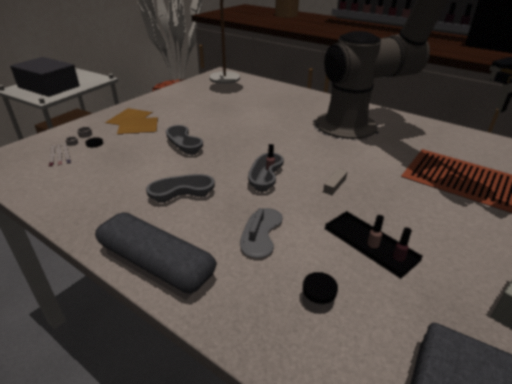

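View pics/top0.png

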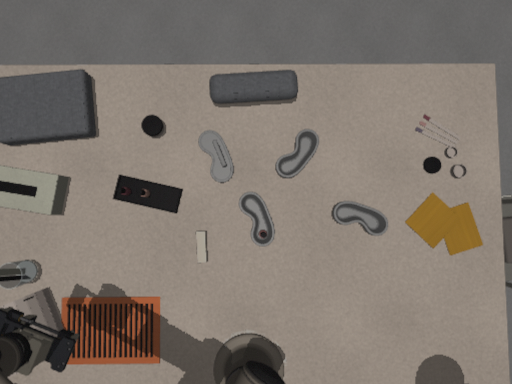

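```bash
cat > h.py <<'E'
import numpy as np, cv2
from scipy.spatial.transform import Rotation as Ro
from plant import *
C={n:get_calibration(n) for n in("scene","top")}
def Rc(n): return Ro.from_euler('xyz',C[n]['orientation']).as_matrix()
def ray(n,uv):
    uv=np.atleast_2d(np.asarray(uv,float)); h=np.c_[uv,np.ones(len(uv))]
    return C[n]['eye'],(Rc(n)@np.linalg.inv(C[n]['mtx'])@h.T).T
def plane(n,uv,z):
    e,d=ray(n,uv); t=(z-e[2])/d[:,2]; return e+t[:,None]*d
def proj(n,P):
    P=np.atleast_2d(np.asarray(P,float)); c=(Rc(n).T@(P-C[n]['eye']).T).T; c=(C[n]['mtx']@c.T).T; return c[:,:2]/c[:,2:]
def tri(u1,u2):
    e1,d1=ray("top",u1);e2,d2=ray("scene",u2);d1=d1[0]/np.linalg.norm(d1[0]);d2=d2[0]/np.linalg.norm(d2[0])
    A=np.c_[d1,-d2];s=np.linalg.lstsq(A,e2-e1,rcond=None)[0]
    a=e1+s[0]*d1;b=e2+s[1]*d2;return (a+b)/2,np.linalg.norm(a-b)
E
python3 - <<'E'
import cv2,numpy as np
t=cv2.imread('pics/top0.png'); c=t[110:270,100:400]; g=np.clip(c.astype(float)*1.8,0,255).astype(np.uint8)
cv2.imwrite('pics/topc.png',cv2.resize(g,(800,427),interpolation=cv2.INTER_CUBIC))
t=cv2.imread('pics/scene0.png'); c=t[110:310,130:430]; g=np.clip(c.astype(float)*1.8,0,255).astype(np.uint8)
cv2.imwrite('pics/scenec.png',cv2.resize(g,(800,533),interpolation=cv2.INTER_CUBIC))
E
```

```text
(no output)
```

View pics/topc.png

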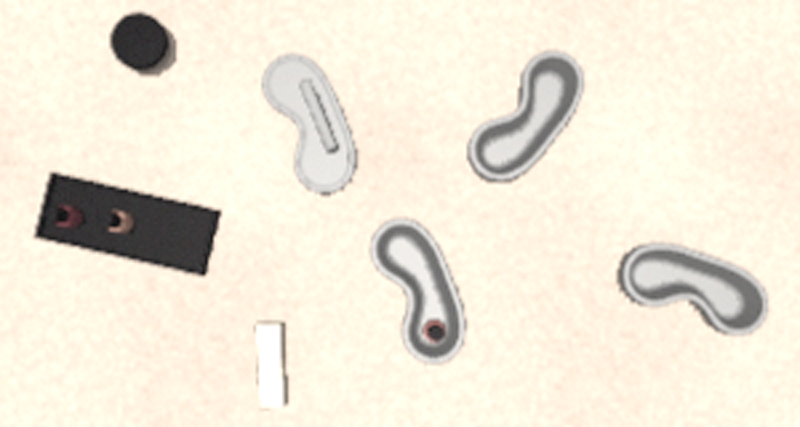

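View pics/scenec.png

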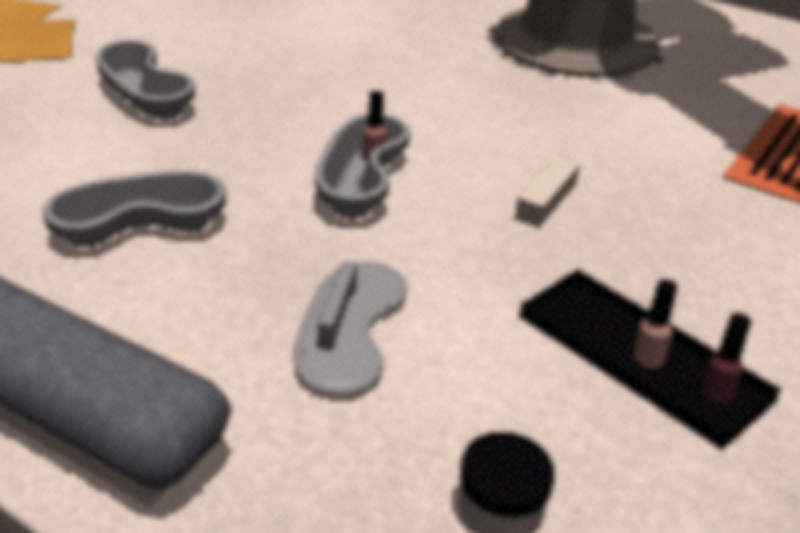

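```bash
cat > seg.py <<'E'
from h import *
def poly():
    # analytic kidney outline
    R,yc=247.33,-219.33; r,yd=31.82,-59.82
    P=[]
    a=np.arctan2(50,-14-yc)
    for t in np.linspace(-a,a,40): P.append((R*np.sin(t),yc+R*np.cos(t)))
    b=np.arctan2(50,-14-yd)   # inner arc, angle from +y
    # right lobe: from direction a clockwise to direction pointing to inner centre
    t0=a; t1=np.pi+b
    for t in np.linspace(t0,t1,60): P.append((50+36*np.sin(t),-14+36*np.cos(t)))
    for t in np.linspace(b,-b,30): P.append((r*np.sin(t),yd+r*np.cos(t)))
    for t in np.linspace(-t1,-t0,60): P.append((-50+36*np.sin(t),-14+36*np.cos(t)))
    return np.array(P)
def mom(P):
    s=1000/4
    m=cv2.moments((P*1.0).astype(np.float32).reshape(-1,1,2))
    c=np.array([m['m10'],m['m01']])/m['m00']
    M=np.array([[m['mu20'],m['mu11']],[m['mu11'],m['mu02']]])/m['m00']
    sk=None
    return c,M,m
def pose(P):
    """P outline points Nx2 (world mm) -> origin, heading of +x (with +y bulging)"""
    c0,M0,m0=mom(poly()); off=c0[1]
    c,M,m=mom(P); w,v=np.linalg.eigh(M)
    ax=v[:,1]; y=np.array([-ax[1],ax[0]])
    # skew along y: lobes trail far to -y => compare extents
    q=(P-c)@y
    if q.max()>-q.min(): ax=-ax;y=-y
    o=c-off*y
    q=(P-o); qx=q@ax;qy=q@y
    return o,np.arctan2(ax[1],ax[0]),dict(ext=np.round([qx.min(),qx.max(),qy.min(),qy.max()],1),area=round(m['m00']/abs(m0['m00']),3))
E
python3 - <<'E'
from seg import *
print(mom(poly())[0],[f(poly()[:,i]) for i in(0,1) for f in(np.min,np.max)])
im=cv2.imread('pics/top0.png').astype(int)
for (u,v) in [(300,190),(330,150),(256,210),(250,200),(245,199),(217,150),(297,150),(306,133),(263,233),(338,210),(144,193)]:
    print((u,v),im[v,u][::-1])
E
```

```text
[ 2.08194374e-15 -9.65056370e+00] [np.float64(-85.99975442906569), np.float64(85.99975442906569), np.float64(-49.99918000437143), np.float64(27.995361165850852)]
(300, 190) [149 137 127]
(330, 150) [152 142 131]
(256, 210) [135 133 132]
(250, 200) [133 132 130]
(245, 199) [65 64 64]
(217, 150) [119 118 117]
(297, 150) [76 75 75]
(306, 133) [66 66 64]
(263, 233) [39 37 38]
(338, 210) [102 101 100]
(144, 193) [13 14 15]
```

```bash
cat >> seg.py <<'E'
def outl(im_rgb,seed,z,cam="top",th=0.075,dump=None):
    K=6
    f=im_rgb.astype(np.float32); f=cv2.GaussianBlur(f,(0,0),0.6)
    s=(f[:,:,0]-f[:,:,2])/(f.sum(2)/3+1)
    s=cv2.resize(s,None,fx=K,fy=K,interpolation=cv2.INTER_CUBIC)
    m=(s<th).astype(np.uint8)
    m=cv2.morphologyEx(m,cv2.MORPH_OPEN,np.ones((9,9),np.uint8))
    cs,_=cv2.findContours(m,cv2.RETR_EXTERNAL,cv2.CHAIN_APPROX_NONE)
    p=(seed[0]*K,seed[1]*K)
    cs=[c for c in cs if cv2.pointPolygonTest(c,p,False)>=0]
    c=max(cs,key=cv2.contourArea)[:,0,:]
    uv=(c+0.5)/K-0.5
    return plane(cam,uv,z)[:,:2],uv
E
python3 - <<'E'
from seg import *
im=cv2.imread('pics/top0.png')[:,:,::-1]
vis=cv2.resize(im[:,:,::-1].copy()[110:270,100:400],None,fx=2.66,fy=2.66)
for n,seed,z in [("A",(262,225),38),("B?",(297,155),38),("C?",(360,215),38),("lid",(215,150),10)]:
    P,uv=outl(im,seed,z)
    o,h,d=pose(P); print(n,o.round(1),np.degrees(h).round(1),d, 'reach',np.hypot(*o).round(0))
    cv2.polylines(vis,[((uv-[100,110]+.5)*2.66).astype(int).reshape(-1,1,2)],True,(0,0,255))
    y=np.array([-np.sin(h),np.cos(h)]);
    for a,b in((0,0),(40,0),(0,28)):
        q=proj("top",[*(o+a*np.array([np.cos(h),np.sin(h)])+b*y),z])[0]
        cv2.circle(vis,tuple(((q-[100,110]+.5)*2.66).astype(int)),3,(0,255,0),-1)
cv2.imwrite('pics/v1.png',vis)
E
```

```text
A [459.8 -41.7] -159.0 {'ext': array([-84.8,  84.4, -49.1,  27.1]), 'area': 0.957} reach 462.0
B? [ 644.  -165.3] 141.8 {'ext': array([-85.6,  85.5, -49.4,  27.1]), 'area': 0.972} reach 665.0
C? [ 467.4 -347.1] -109.2 {'ext': array([-86.3,  85.6, -49.5,  27.1]), 'area': 0.982} reach 582.0
lid [655.   83.2] -158.1 {'ext': array([-85.1,  84.6, -49.8,  27.2]), 'area': 0.966} reach 660.0
```

View pics/v1.png

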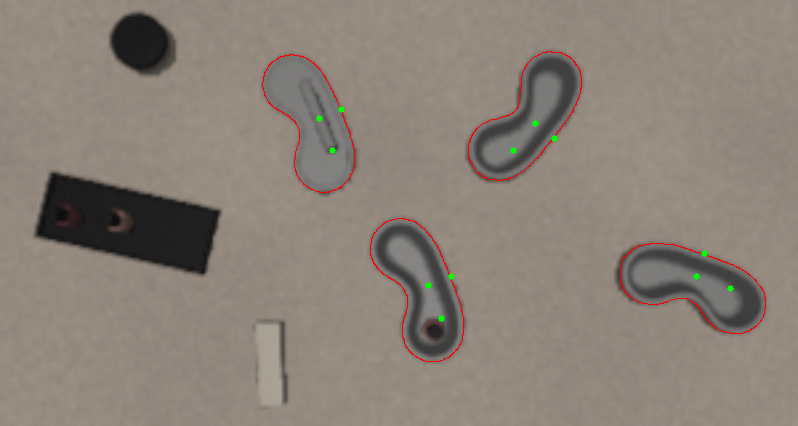

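```bash
python3 - <<'E'
from seg import *
im=cv2.imread('pics/top0.png')[:,:,::-1]; sc=cv2.imread('pics/scene0.png')[:,:,::-1]
K=6
g=cv2.resize(im.max(2).astype(np.float32),None,fx=K,fy=K,interpolation=cv2.INTER_CUBIC)
m=(g<80).astype(np.uint8)
m[:,:100*K]=0; m=cv2.morphologyEx(m,cv2.MORPH_OPEN,np.ones((9,9),np.uint8))
cs,_=cv2.findContours(m,cv2.RETR_EXTERNAL,cv2.CHAIN_APPROX_NONE)
for c in cs:
    uv=(c[:,0]+.5)/K-.5; ce=uv.mean(0)
    if abs(ce[0]-147)<12 and abs(ce[1]-193)<12:
        for z in (16,):
            P=plane("top",uv,z)[:,:2]; r=cv2.minAreaRect(P.astype(np.float32)); print("tray",r, cv2.boxPoints(r).round(1).tolist())
# bottle in lobe: zoom
def crop(i,x0,y0,x1,y1,s,n): cv2.imwrite(n,cv2.resize(np.clip(i[y0:y1,x0:x1,::-1].astype(float)*2.2,0,255).astype(np.uint8),None,fx=s,fy=s,interpolation=cv2.INTER_NEAREST))
crop(im,235,185,280,250,9,'pics/bt.png'); crop(sc,245,140,290,195,10,'pics/bs.png')
E
```

```text
tray ((533.0904541015625, 304.82147216796875), (203.06463623046875, 77.78826141357422), 76.77296447753906) [[472.0, 214.89999389648438], [547.7000122070312, 197.10000610351562], [594.2000122070312, 394.79998779296875], [518.5, 412.6000061035156]]
```

View pics/bt.png

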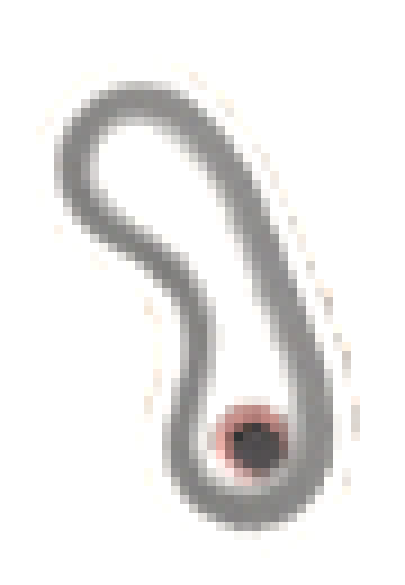

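View pics/bs.png

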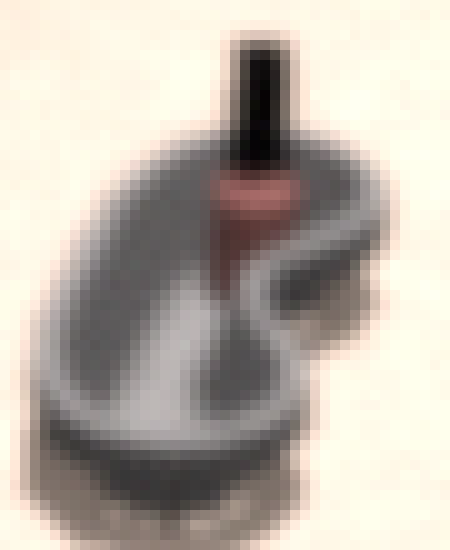

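```bash
python3 - <<'E'
from seg import *
p,e=tri((263.2,234.5),(270.7,144.5)); print("cap tri",p.round(1),e.round(1))
q=plane("top",(263.2,234.5),80)[0]; print("cap top plane80",q.round(1))
oA=np.array([459.8,-41.7]);h=np.radians(-159);ax=np.array([np.cos(h),np.sin(h)]);ay=np.array([-ax[1],ax[0]])
print("in A frame",((q[:2]-oA)@ax).round(1),((q[:2]-oA)@ay).round(1))
a=np.radians(76.77);d=np.array([np.cos(a),np.sin(a)])
far=np.array([(594.2+518.5)/2,(394.8+412.6)/2]); gap=far-158*d; print("gap",gap, np.hypot(*gap), "b1",gap+64*d,"b2",gap+120*d)
for n in("top","scene"):
    print(n,"gap",proj(n,[*gap,4]),"b1 captop",proj(n,[*(gap+64*d),82]),"b2",proj(n,[*(gap+120*d),82]),"lid handle",proj(n,[655,83.2,42]))
im=cv2.imread('pics/top0.png')[:,:,::-1]
i=im[165:225,105:195,::-1].astype(float)*4
cv2.imwrite('pics/tr.png',cv2.resize(np.clip(i,0,255).astype(np.uint8),None,fx=8,fy=8,interpolation=cv2.INTER_NEAREST))
E
```

```text
cap tri [408.5 -46.2  81. ] 1.3
cap top plane80 [408.8 -46.8  80. ]
in A frame 49.4 -13.6
gap [520.19002465 249.89344558] 577.0999877709248 b1 [534.83710327 312.19483471] b2 [547.65329707 366.7085502 ]
top gap [[166.20246884 197.70501667]] b1 captop [[139.35326847 191.75124277]] b2 [[120.58135898 187.45042771]] lid handle [[219.05881423 152.49417551]]
scene gap [[348.17761686 228.98147196]] b1 captop [[378.60816062 215.87147055]] b2 [[402.62322212 229.39190075]] lid handle [[255.55564443 218.2807355 ]]
```

View pics/tr.png

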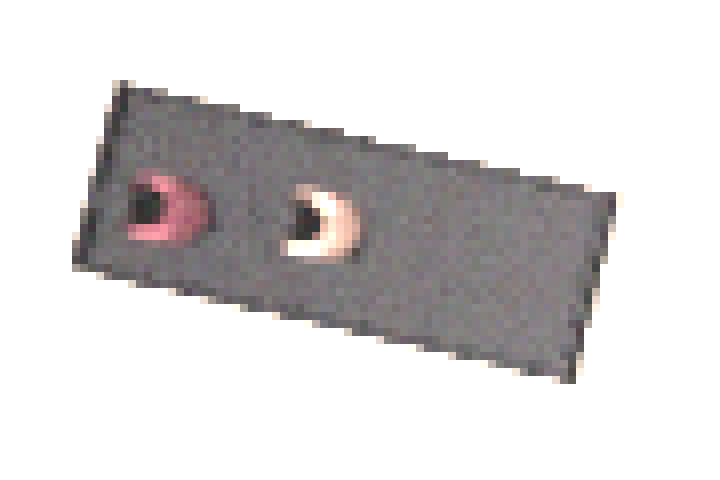

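```bash
cat > plan.py <<'E'
import sys
from h import *
def leg(x,y,z,yawdeg,N=None,turn=True,sym=True):
    """N equal rows (one shift + one turn each) that lead from the measured pose to the target"""
    o=get_obs(); p=o['tool_pos']; R=Ro.from_euler('xyz',o['tcp_rot']).as_matrix()
    yaw=np.arctan2(R[1,0],R[0,0]); dy=np.radians(yawdeg)-yaw
    per=np.pi if sym else 2*np.pi
    dy=(dy+per/2)%per-per/2
    q6=o['joint_positions'][5]
    dq1=np.arctan2(y,x)-o['joint_positions'][0]; print("q6 end deg %.0f"%np.degrees(q6+dq1-dy))
    if abs(q6+dq1-dy)>3.0: dy=dy-np.sign(dy)*per; print('flip: q6 end',np.degrees(q6+dq1-dy))
    if not turn: dy=0
    D=np.array([x,y,z])-p
    def solve(N):
        a=yaw+dy/N*np.arange(N)
        M=np.zeros((2,2))
        for t in a: M+=np.array([[np.cos(t),np.sin(t)],[np.sin(t),-np.cos(t)]])
        s=np.linalg.solve(M,D[:2]); 
        return np.r_[s,-D[2]/N]/20, -np.degrees(dy)/N/4, a
    if N is None:
        N=1
        while True:
            s,t,a=solve(N)
            if max(abs(s).max(),abs(t))<=1: break
            N+=1
    s,t,a=solve(N)
    # path check
    q=p[:2].copy(); rm=1e9
    for k in a: q=q+20*np.array([[np.cos(k),np.sin(k)],[np.sin(k),-np.cos(k)]])@s[:2]; rm=min(rm,np.hypot(*q))
    tilt=R.T@np.array([0,0,-1.]) ; rv=np.cross([0,0,1],tilt)
    print("t=%.2f pos %s yaw %.1f w %.1f F %s"%(o['time'],p.round(1),np.degrees(yaw),o['grip_width'],o['contact_force'].round(1)))
    print("N=%d shift %s turnz %.3f  minreach %.0f  tiltfix(turn units total) %s"%(N,s.round(3),t,rm,np.degrees(rv[:2]).round(2)/4))
if __name__=="__main__":
    a=[float(v) for v in sys.argv[1:5]]; leg(*a,N=int(sys.argv[5]) if len(sys.argv)>5 else None)
E
python3 plan.py 408.7 -46.8 130 76.8; python3 plan.py 408.7 -46.8 130 76.8 32
```

```text
q6 end deg 7
t=0.10 pos [195.9 486.7 226.1] yaw 158.1 w 91.7 F [ 0.  -0.5  0.2]
N=32 shift [-0.97  -0.118  0.15 ] turnz 0.635  minreach 411  tiltfix(turn units total) [-0.02   -0.0025]
q6 end deg 7
t=0.10 pos [195.9 486.7 226.1] yaw 158.1 w 91.7 F [ 0.  -0.5  0.2]
N=32 shift [-0.97  -0.118  0.15 ] turnz 0.635  minreach 411  tiltfix(turn units total) [-0.02   -0.0025]
```

>>> step_arm(moves=[-0.97, -0.12, 0.15, 0, 0, 0.63, -1, -0.97, -0.12, 0.15, 0, 0, 0.63, -1, -0.97, -0.12, 0.15, 0, 0, 0.63, -1, -0.97, -0.12, 0.15, 0, 0, 0.63, -1, -0.97, -0.12, 0.15, 0, 0, 0.63, -1, -0.97, -0.12, 0.15, 0, 0, 0.63, -1, -0.97, -0.12, 0.15, 0, 0, 0.63, -1, -0.97, -0.12, 0.15, 0, 0, 0.63, -1])

```text
time: 0.77
tool_pos: [319.4, 388.3, 198.4]
tcp_rot: [-3.135, -0.001, 2.399]
contact_force: [-0.3, 0.8, -0.1]
grip_width: 91.9
```

```bash
python3 plan.py 408.7 -46.8 130 76.8
```

```text
q6 end deg 7
t=0.77 pos [319.4 388.3 198.4] yaw 137.4 w 91.9 F [-0.3  0.8 -0.1]
N=24 shift [-0.963 -0.115  0.143] turnz 0.632  minreach 411  tiltfix(turn units total) [-0.0925 -0.015 ]
```

>>> step_arm(moves=[-0.96, -0.12, 0.14, -0.05, 0, 0.63, -1, -0.96, -0.12, 0.14, 0, 0, 0.63, -1, -0.96, -0.12, 0.14, 0, 0, 0.63, -1, -0.96, -0.12, 0.14, 0, 0, 0.63, -1, -0.96, -0.12, 0.14, 0, 0, 0.63, -1, -0.96, -0.12, 0.14, 0, 0, 0.63, -1, -0.96, -0.12, 0.14, 0, 0, 0.63, -1, -0.96, -0.12, 0.14, 0, 0, 0.63, -1])

```text
time: 1.43
tool_pos: [401.6, 248.8, 172.0]
tcp_rot: [-3.133, 0.001, 2.028]
contact_force: [1.0, -0.3, -0.2]
grip_width: 91.9
```

>>> step_arm(moves=[-0.96, -0.12, 0.14, 0, 0, 0.63, -1, -0.96, -0.12, 0.14, 0, 0, 0.63, -1, -0.96, -0.12, 0.14, 0, 0, 0.63, -1, -0.96, -0.12, 0.14, 0, 0, 0.63, -1, -0.96, -0.12, 0.14, 0, 0, 0.63, -1, -0.96, -0.12, 0.14, 0, 0, 0.63, -1, -0.96, -0.12, 0.14, 0, 0, 0.63, -1, -0.96, -0.12, 0.14, 0, 0, 0.63, -1])

```text
time: 2.1
tool_pos: [427.9, 89.0, 146.8]
tcp_rot: [-3.129, 0.004, 1.658]
contact_force: [0.0, 0.6, 0.4]
grip_width: 92.0
```

```bash
python3 plan.py 408.7 -46.8 130 76.8
```

```text
q6 end deg 7
t=2.10 pos [427.9  89.  146.8] yaw 95.0 w 92.0 F [0.  0.6 0.4]
N=7 shift [-0.979 -0.09   0.12 ] turnz 0.650  minreach 411  tiltfix(turn units total) [-0.18   0.065]
```

>>> step_arm(moves=[-0.98, -0.09, 0.12, -0.04, 0.01, 0.65, -1, -0.98, -0.09, 0.12, -0.04, 0.01, 0.65, -1, -0.98, -0.09, 0.12, -0.04, 0.01, 0.65, -1, -0.98, -0.09, 0.12, -0.04, 0.01, 0.65, -1, -0.98, -0.09, 0.12, -0.04, 0.01, 0.65, -1, -0.98, -0.09, 0.12, -0.04, 0.01, 0.65, -1, -0.98, -0.09, 0.12, -0.04, 0.01, 0.65, -1, 0, 0, 0, 0, 0, 0, -1])

```text
time: 2.77
tool_pos: [404.8, -55.6, 127.5]
tcp_rot: [3.137, 0.001, 1.32]
contact_force: [0.7, -0.5, 0.1]
grip_width: 91.8
```

```bash
python3 plan.py 408.7 -46.8 46 76.8
```

```text
q6 end deg 7
t=2.77 pos [404.8 -55.6 127.5] yaw 75.6 w 91.8 F [ 0.7 -0.5  0.1]
N=5 shift [0.094 0.017 0.815] turnz -0.059  minreach 409  tiltfix(turn units total) [0.0625 0.015 ]
```

>>> step_arm(moves=[0.24, 0.04, 0.5, 0.03, 0, -0.15, -1, 0.23, 0.04, 0.7, 0.03, 0, -0.15, -1, 0, 0, 0.9, 0, 0, 0, -1, 0, 0, 0.9, 0, 0, 0, -1, 0, 0, 0.6, 0, 0, 0, -1, 0, 0, 0.3, 0, 0, 0, -1, 0, 0, 0, 0, 0, 0, -1])

```text
time: 3.35
tool_pos: [409.9, -45.5, 46.9]
tcp_rot: [3.14, 0.0, 1.343]
contact_force: [-0.6, 0.6, -0.4]
grip_width: 91.8
```

```bash
python3 - <<'E'
from h import *
for n in("scene","top"):
    i=capture(n)[:,:,::-1]; cv2.imwrite(f"pics/{n}1.png",i)
a=cv2.imread('pics/scene1.png')[110:210,210:330];b=cv2.imread('pics/top1.png')[180:280,200:320]
cv2.imwrite('pics/c1.png',np.hstack([cv2.resize(np.clip(k*2.0,0,255).astype(np.uint8),(390,325),interpolation=cv2.INTER_CUBIC) for k in(a,b)]))
E
python3 plan.py 408.7 -46.8 46 76.8
```

```text
q6 end deg 7
t=3.45 pos [410.6 -45.8  48. ] yaw 76.9 w 92.0 F [-0.4  0.2  1.2]
N=1 shift [-0.072 -0.082  0.099] turnz 0.028  minreach 411  tiltfix(turn units total) [0.05  0.005]
```

View pics/c1.png

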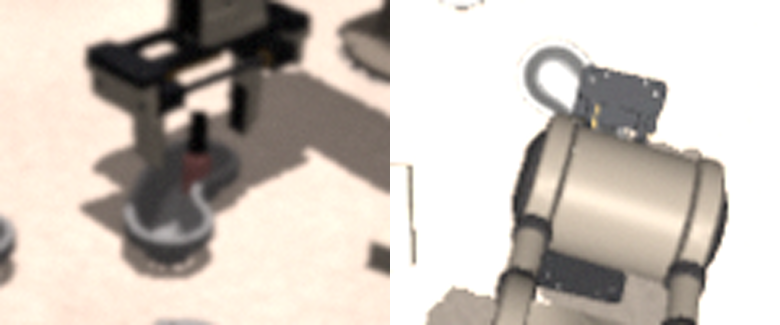

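>>> step_arm(moves=[-0.07, -0.08, 0.1, 0, 0, 0, 1, 0, 0, 0, 0, 0, 0, 1, 0, 0, 0, 0, 0, 0, 1, 0, 0, 0, 0, 0, 0, 1, 0, 0, 0, 0, 0, 0, 1, 0, 0, 0, 0, 0, 0, 1, 0, 0, 0, 0, 0, 0, 1, 0, 0, 0, 0, 0, 0, 1])

```text
time: 4.12
tool_pos: [410.9, -47.4, 49.0]
tcp_rot: [3.131, 0.001, 1.343]
contact_force: [0.5, -0.1, 0.9]
grip_width: 43.1
```

```bash
python3 plan.py 520.2 249.9 48 76.8
```

```text
q6 end deg 39
t=4.12 pos [410.9 -47.4  49. ] yaw 76.9 w 43.1 F [ 0.5 -0.1  0.9]
N=16 shift [0.982 0.122 0.003] turnz 0.002  minreach 419  tiltfix(turn units total) [0.15   0.0125]
```

>>> step_arm(moves=[-0.05, 0.08, 0.1, 0.1, 0, 0, 1, 0, 0, 0, 0, 0, 0, 1, 0, 0, 0.05, 0, 0, 0, 1, 0, 0, 0, 0, 0, 0, 1, 0, 0, 0, 0, 0, 0, 1, 0, 0, 0, 0, 0, 0, 1])

```text
time: 4.62
tool_pos: [412.5, -48.9, 45.7]
tcp_rot: [3.139, 0.001, 1.343]
contact_force: [-0.2, 0.1, 1.6]
grip_width: 16.2
```

```bash
python3 plan.py 520.2 249.9 48 76.8
```

```text
q6 end deg 39
t=4.62 pos [412.5 -48.9  45.7] yaw 76.9 w 16.2 F [-0.2  0.1  1.6]
N=16 shift [ 0.986  0.116 -0.007] turnz 0.002  minreach 420  tiltfix(turn units total) [0.0375 0.0125]
```

>>> step_arm(moves=[0, 0, -0.4, 0, 0, 0, 1, 0, 0, -0.8, 0, 0, 0, 1, 0, 0, -0.9, 0, 0, 0, 1, 0, 0, -0.7, 0, 0, 0, 1, 0, 0, -0.1, 0, 0, 0, 1])

```text
time: 5.03
tool_pos: [410.8, -48.4, 106.4]
tcp_rot: [-3.139, 0.0, 1.343]
contact_force: [0.1, -0.0, -1.1]
grip_width: 16.3
```

```bash
python3 - <<'E'
from h import *
for n in("scene",):
    i=capture(n)[:,:,::-1]; cv2.imwrite(f"pics/{n}2.png",i)
a=cv2.imread('pics/scene2.png')[80:220,200:380]
cv2.imwrite('pics/c2.png',cv2.resize(np.clip(a*2.0,0,255).astype(np.uint8),None,fx=3,fy=3,interpolation=cv2.INTER_CUBIC))
E
python3 plan.py 520.2 249.9 105 76.8
```

```text
q6 end deg 39
t=5.08 pos [410.7 -48.3 105.9] yaw 76.9 w 16.1 F [ 0.8 -0.1  0.2]
N=16 shift [0.985 0.122 0.003] turnz 0.002  minreach 419  tiltfix(turn units total) [-0.0325  0.0075]
```

View pics/c2.png

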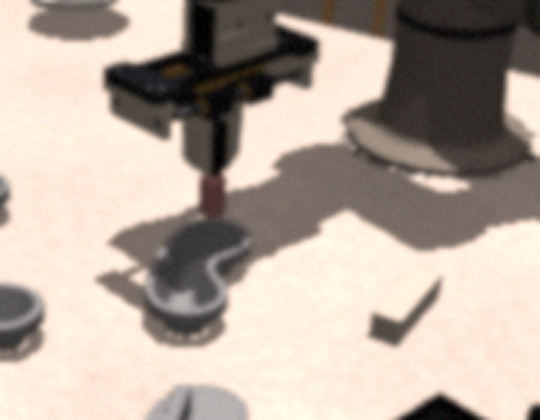

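>>> step_arm(moves=[0.6, 0.1, 0, 0, 0, 0, 1, 0.98, 0.12, 0, 0, 0, 0, 1, 0.98, 0.12, 0, 0, 0, 0, 1, 0.98, 0.12, 0, 0, 0, 0, 1, 0.98, 0.12, 0, 0, 0, 0, 1, 0.98, 0.12, 0, 0, 0, 0, 1, 0.98, 0.12, 0, 0, 0, 0, 1, 0.98, 0.12, 0, 0, 0, 0, 1])

```text
time: 5.75
tool_pos: [461.2, 95.8, 101.3]
tcp_rot: [-3.133, 0.003, 1.336]
contact_force: [-0.5, -0.5, -1.4]
grip_width: 16.1
```

```bash
python3 plan.py 520.2 249.9 105 76.8
```

```text
q6 end deg 39
t=5.75 pos [461.2  95.8 101.3] yaw 76.5 w 16.1 F [-0.5 -0.5 -1.4]
N=9 shift [ 0.909  0.121 -0.02 ] turnz -0.007  minreach 481  tiltfix(turn units total) [-0.12  0.04]
```

>>> step_arm(moves=[0.98, 0.12, -0.05, -0.05, 0.02, 0, 1, 0.98, 0.12, -0.05, -0.04, 0.02, 0, 1, 0.98, 0.12, -0.05, 0, 0, 0, 1, 0.98, 0.12, 0, 0, 0, 0, 1, 0.98, 0.12, 0, 0, 0, 0, 1, 0.98, 0.12, 0, 0, 0, 0, 1, 0.98, 0.12, 0, 0, 0, 0, 1, 0.6, 0.12, 0, 0, 0, 0, 1])

```text
time: 6.42
tool_pos: [512.0, 244.6, 95.6]
tcp_rot: [-3.128, 0.005, 1.338]
contact_force: [-0.5, 0.0, 0.1]
grip_width: 16.1
```

```bash
python3 plan.py 520.2 249.9 105 76.8
```

```text
q6 end deg 39
t=6.42 pos [512.  244.6  95.6] yaw 76.6 w 16.1 F [-0.5  0.   0.1]
N=1 shift [ 0.354  0.337 -0.468] turnz -0.041  minreach 577  tiltfix(turn units total) [-0.19    0.0725]
```

>>> step_arm(moves=[0.1, 0.3, 0, -0.15, 0.06, 0, 1, 0.05, 0.05, 0, 0, 0, 0, 1])

```text
time: 6.58
tool_pos: [519.4, 247.7, 93.3]
tcp_rot: [-3.138, 0.002, 1.34]
contact_force: [-0.3, -0.7, -0.2]
grip_width: 16.0
```

```bash
python3 plan.py 520.2 249.9 47.7 76.8
```

```text
q6 end deg 39
t=6.58 pos [519.4 247.7  93.3] yaw 76.8 w 16.0 F [-0.3 -0.7 -0.2]
N=3 shift [0.038 0.005 0.76 ] turnz 0.000  minreach 576  tiltfix(turn units total) [-0.055   0.0225]
```

>>> step_arm(moves=[0.1, 0, 0.6, -0.04, 0.02, 0, 1, 0, 0, 0.7, 0, 0, 0, 1, 0, 0, 0.4, 0, 0, 0, 1, 0, 0, 0.1, 0, 0, 0, 1])

```text
time: 6.92
tool_pos: [519.4, 247.0, 54.9]
tcp_rot: [-3.14, 0.001, 1.339]
contact_force: [0.2, 0.6, -0.4]
grip_width: 16.2
```

```bash
python3 plan.py 520.2 249.9 47.7 76.8
```

```text
q6 end deg 39
t=6.92 pos [519.4 247.   54.9] yaw 76.7 w 16.2 F [ 0.2  0.6 -0.4]
N=1 shift [0.148 0.005 0.358] turnz -0.016  minreach 577  tiltfix(turn units total) [-0.025  0.02 ]
```

>>> step_arm(moves=[0.08, 0, 0.15, 0, 0, 0, 1, 0, 0, 0.15, 0, 0, 0, 1, 0, 0, 0.1, 0, 0, 0, 1])

```text
time: 7.17
tool_pos: [519.9, 247.4, 47.6]
tcp_rot: [-3.14, 0.001, 1.337]
contact_force: [-6.4, -0.1, 24.5]
grip_width: 16.2
```

```bash
python3 plan.py 520.2 249.9 47.7 76.8
```

```text
q6 end deg 39
t=7.17 pos [519.9 247.4  47.6] yaw 76.6 w 16.2 F [-6.4 -0.1 24.5]
N=1 shift [ 0.124 -0.014 -0.003] turnz -0.043  minreach 577  tiltfix(turn units total) [-0.0275  0.02  ]
```

>>> step_arm(moves=[0, 0, -0.03, 0, 0, 0, -1, 0, 0, 0, 0, 0, 0, -1, 0, 0, 0, 0, 0, 0, -1, 0, 0, 0, 0, 0, 0, -1, 0, 0, -0.4, 0, 0, 0, -1, 0, 0, -0.9, 0, 0, 0, -1, 0, 0, -1, 0, 0, 0, -1, 0, 0, -1, 0, 0, 0, -1])

```text
time: 7.83
tool_pos: [518.3, 246.3, 115.2]
tcp_rot: [-3.135, 0.005, 1.337]
contact_force: [-0.3, 0.7, -1.1]
grip_width: 64.8
```

```bash
python3 - <<'E'
from h import *
i=capture("scene")[:,:,::-1]; cv2.imwrite(f"pics/scene3.png",i)
a=i[130:300,260:460]
cv2.imwrite('pics/c3.png',cv2.resize(np.clip(a*2.5,0,255).astype(np.uint8),None,fx=3,fy=3,interpolation=cv2.INTER_CUBIC))
E
python3 plan.py 644 -165.3 100 141.8
```

```text
q6 end deg -66
t=7.88 pos [520.6 247.1 119.7] yaw 76.6 w 68.8 F [1.8 0.  3.5]
N=23 shift [-0.988 -0.019  0.043] turnz -0.709  minreach 516  tiltfix(turn units total) [-0.01    0.0125]
```

View pics/c3.png

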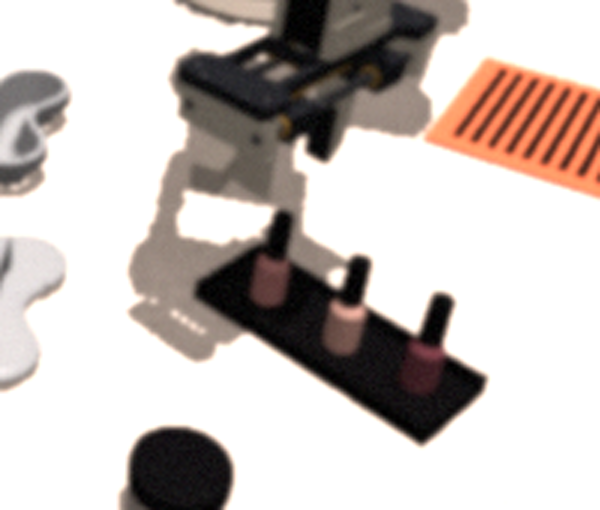

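```bash
cat > pl.py <<'E'
from plan import *
a=[float(v) for v in sys.argv[1:5]]; leg(*a,N=int(sys.argv[5]) if len(sys.argv)>5 else None,sym=False)
E
python3 pl.py 644 -165.3 100 -38.2
```

```text
q6 end deg 114
t=7.88 pos [520.6 247.1 119.7] yaw 76.6 w 68.8 F [1.8 0.  3.5]
N=29 shift [-0.07   0.88   0.034] turnz 0.990  minreach 589  tiltfix(turn units total) [-0.01    0.0125]
```

>>> step_arm(moves=[-0.07, 0.88, 0.02, 0, 0, 0.99, -1, -0.07, 0.88, 0.02, 0, 0, 0.99, -1, -0.07, 0.88, 0.02, 0, 0, 0.99, -1, -0.07, 0.88, 0.02, 0, 0, 0.99, -1, -0.07, 0.88, 0.02, 0, 0, 0.99, -1, -0.07, 0.88, 0.02, 0, 0, 0.99, -1, -0.07, 0.88, 0.02, 0, 0, 0.99, -1, -0.07, 0.88, 0.02, 0, 0, 0.99, -1])

```text
time: 8.55
tool_pos: [643.0, 174.0, 125.1]
tcp_rot: [3.138, -0.008, 0.766]
contact_force: [0.6, 0.2, -0.8]
grip_width: 91.9
```

```bash
python3 pl.py 644 -165.3 100 -38.2
```

```text
q6 end deg 114
t=8.55 pos [643.  174.  125.1] yaw 43.9 w 91.9 F [ 0.6  0.2 -0.8]
N=21 shift [-0.071  0.878  0.06 ] turnz 0.977  minreach 665  tiltfix(turn units total) [ 0.0525 -0.11  ]
```

>>> step_arm(moves=[-0.07, 0.88, 0.06, 0.02, -0.03, 0.98, -1, -0.07, 0.88, 0.06, 0, -0.03, 0.98, -1, -0.07, 0.88, 0.06, 0, -0.03, 0.98, -1, -0.07, 0.88, 0.06, 0, 0, 0.98, -1, -0.07, 0.88, 0.06, 0, 0, 0.98, -1, -0.07, 0.88, 0.06, 0, 0, 0.98, -1, -0.07, 0.88, 0.06, 0, 0, 0.98, -1, -0.07, 0.88, 0.06, 0, 0, 0.98, -1])

```text
time: 9.22
tool_pos: [706.5, 42.4, 118.2]
tcp_rot: [3.141, -0.005, 0.192]
contact_force: [0.0, -0.2, 0.5]
grip_width: 91.8
```

```bash
python3 pl.py 644 -165.3 100 -38.2
```

```text
q6 end deg 114
t=9.22 pos [706.5  42.4 118.2] yaw 11.0 w 91.8 F [ 0.  -0.2  0.5]
N=13 shift [-0.076  0.857  0.07 ] turnz 0.946  minreach 665  tiltfix(turn units total) [ 0.01  -0.075]
```

>>> step_arm(moves=[-0.08, 0.86, 0.05, 0, -0.03, 0.95, -1, -0.08, 0.86, 0.05, 0, -0.03, 0.95, -1, -0.08, 0.86, 0.05, 0, 0, 0.95, -1, -0.08, 0.86, 0.05, 0, 0, 0.95, -1, -0.08, 0.86, 0.05, 0, 0, 0.95, -1, -0.08, 0.86, 0.05, 0, 0, 0.95, -1, -0.08, 0.86, 0.05, 0, 0, 0.95, -1, -0.08, 0.86, 0.05, 0, 0, 0.95, -1])

```text
time: 9.88
tool_pos: [687.5, -100.0, 111.9]
tcp_rot: [-3.141, -0.003, -0.366]
contact_force: [0.4, -0.1, 0.2]
grip_width: 91.7
```

```bash
python3 pl.py 644 -165.3 100 -38.2
```

```text
q6 end deg 114
t=9.88 pos [ 687.5 -100.   111.9] yaw -21.0 w 91.7 F [ 0.4 -0.1  0.2]
N=5 shift [-0.08   0.783  0.119] turnz 0.860  minreach 665  tiltfix(turn units total) [-0.0075 -0.0475]
```

>>> step_arm(moves=[-0.08, 0.82, 0.1, 0, -0.02, 0.9, -1, -0.08, 0.82, 0.1, 0, -0.02, 0.9, -1, -0.08, 0.82, 0.1, 0, 0, 0.9, -1, -0.08, 0.65, 0.1, 0, 0, 0.8, -1, -0.04, 0.3, 0.1, 0, 0, 0.4, -1, 0, 0, 0, 0, 0, 0, -1])

```text
time: 10.38
tool_pos: [647.2, -164.0, 103.4]
tcp_rot: [-3.141, -0.002, -0.66]
contact_force: [-0.5, 0.6, -0.6]
grip_width: 91.8
```

```bash
python3 pl.py 644 -165.3 80 -38.2
```

```text
q6 end deg 114
t=10.38 pos [ 647.2 -164.   103.4] yaw -37.8 w 91.8 F [-0.5  0.6 -0.6]
N=2 shift [-0.044  0.075  0.585] turnz 0.051  minreach 665  tiltfix(turn units total) [-0.0025 -0.025 ]
```

>>> step_arm(moves=[-0.09, 0.15, 0.5, 0, -0.02, 0.1, -1, 0, 0, 0.9, 0, 0, 0, -1, 0, 0, 0.9, 0, 0, 0, -1, 0, 0, 0.8, 0, 0, 0, -1, 0, 0, 0.4, 0, 0, 0, -1, 0, 0, 0.1, 0, 0, 0, -1])

```text
time: 10.88
tool_pos: [646.4, -162.3, 28.8]
tcp_rot: [-3.139, -0.004, -0.658]
contact_force: [0.2, 0.8, 0.0]
grip_width: 91.9
```

```bash
python3 pl.py 644 -165.3 25 -38.2
```

```text
q6 end deg 114
t=10.88 pos [ 646.4 -162.3   28.8] yaw -37.7 w 91.9 F [0.2 0.8 0. ]
N=1 shift [-0.003  0.194  0.188] turnz 0.122  minreach 665  tiltfix(turn units total) [-0.04   -0.0625]
```

>>> step_arm(moves=[0, 0.19, 0.12, -0.03, -0.05, 0.12, 0.2, 0, 0, 0.03, 0, 0, 0, 1, 0, 0, 0.02, 0, 0, 0, 1, 0, 0, 0, 0, 0, 0, 1, 0, 0, 0, 0, 0, 0, 1])

```text
time: 11.3
tool_pos: [645.1, -164.5, 26.1]
tcp_rot: [-3.14, -0.002, -0.665]
contact_force: [0.1, 0.6, 0.4]
grip_width: 63.2
```

```bash
python3 pl.py 644 -165.3 25 -38.2
```

```text
q6 end deg 114
t=11.30 pos [ 645.1 -164.5   26.1] yaw -38.1 w 63.2 F [0.1 0.6 0.4]
N=1 shift [-0.02   0.067  0.057] turnz 0.029  minreach 665  tiltfix(turn units total) [-0.0175 -0.0275]
```

>>> step_arm(moves=[0, 0.06, 0.05, 0, -0.02, 0, 1, 0, 0, 0, 0, 0, 0, 1, 0, 0, 0, 0, 0, 0, 1, 0, 0, 0, 0, 0, 0, 1])

```text
time: 11.63
tool_pos: [645.1, -165.8, 26.9]
tcp_rot: [-3.14, -0.003, -0.665]
contact_force: [-0.2, -0.6, -1.4]
grip_width: 57.5
```

```bash
python3 pl.py 644 -165.3 25 -38.2
```

```text
q6 end deg 114
t=11.63 pos [ 645.1 -165.8   26.9] yaw -38.1 w 57.5 F [-0.2 -0.6 -1.4]
N=1 shift [-0.06   0.012  0.095] turnz 0.030  minreach 665  tiltfix(turn units total) [-0.03   -0.0425]
```

>>> step_arm(moves=[0, 0, -0.3, 0, 0, 0, 1, 0, 0, -0.8, 0, 0, 0, 1, 0, 0, -0.9, 0, 0, 0, 1, 0, 0, -0.8, 0, 0, 0, 1, 0, 0, -0.3, 0, 0, 0, 1])

```text
time: 12.05
tool_pos: [642.9, -165.4, 89.2]
tcp_rot: [3.141, 0.003, -0.665]
contact_force: [0.9, -1.3, -0.3]
grip_width: 57.3
```

```bash
python3 - <<'E'
from h import *
for n in("scene","top"):
    i=capture(n)[:,:,::-1]; cv2.imwrite(f"pics/{n}4.png",i)
a=cv2.imread('pics/scene4.png')[80:220,130:330];b=cv2.imread('pics/top4.png')[110:250,190:390]
cv2.imwrite('pics/c4.png',np.hstack([cv2.resize(np.clip(k*2.0,0,255).astype(np.uint8),(400,280),interpolation=cv2.INTER_CUBIC) for k in(a,b)]))
E
python3 pl.py 460.6 -40.6 90 21
```

```text
q6 end deg 64
t=12.15 pos [ 642.8 -165.4   88.2] yaw -38.1 w 57.4 F [-0.6  0.7 -1.1]
N=15 shift [-0.704 -0.312 -0.006] turnz -0.985  minreach 462  tiltfix(turn units total) [0.0025 0.05  ]
```

View pics/c4.png

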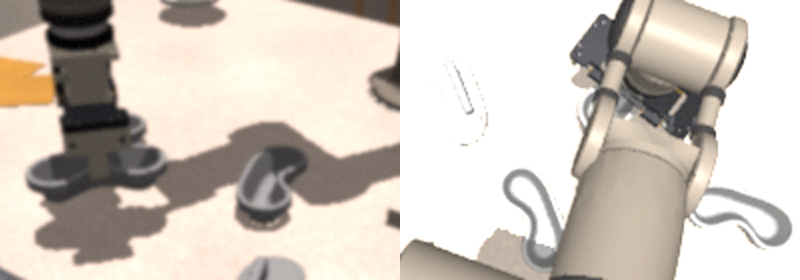

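```bash
python3 - <<'E'
from h import *
a=cv2.imread('pics/top0.png',0).astype(np.float32);b=cv2.imread('pics/top4.png',0).astype(np.float32)
for (x0,x1,y0,y1) in [(234,262,186,226),(234,262,186,212),(236,262,200,228)]:
    w=cv2.createHanningWindow((x1-x0,y1-y0),cv2.CV_32F)
    print(cv2.phaseCorrelate(a[y0:y1,x0:x1].copy(),b[y0:y1,x0:x1].copy(),w), np.abs(a-b)[y0:y1,x0:x1].mean(), a[y0:y1,x0:x1].mean(),b[y0:y1,x0:x1].mean())
E
```

```text
((0.027467863295219885, -0.12344775063283109), 0.9250756637255351) 18.005358 119.79553 136.95982
((0.01789996465548427, 0.5476919211484859), 0.9775433293095341) 17.618132 117.57692 135.19505
((0.4885649345867993, -0.13329867221421487), 0.9318042390140486) 18.306318 117.21154 131.30083
```

```bash
python3 - <<'E'
from seg import *
from scipy.optimize import least_squares
oA=np.array([459.8,-41.7]);h=np.radians(-159);ax=np.array([np.cos(h),np.sin(h)]);ay=np.array([-ax[1],ax[0]])
for f in('top0','top4'):
    im=cv2.imread(f'pics/{f}.png')[:,:,::-1]
    try: P,uv=outl(im,(247,205),38)
    except Exception as e: print(e);continue
    L=np.c_[(P-oA)@ax,(P-oA)@ay]; k=(np.hypot(L[:,0]+50,L[:,1]+14)<45)&(L[:,0]<-45)
    Q=L[k]; r=least_squares(lambda p:np.hypot(Q[:,0]-p[0],Q[:,1]-p[1])-p[2],[-50,-14,36]); print(f,k.sum(),r.x.round(2),np.abs(r.fun).mean().round(2))
E
```

```text
top0 210 [-48.73 -14.03  35.43] 0.43
top4 212 [-48.54 -14.01  35.56] 0.43
```

>>> step_arm(moves=[-0.6, -0.2, -0.01, 0, 0.02, -0.8, 1, -0.7, -0.31, -0.01, 0, 0.02, -0.98, 1, -0.7, -0.31, -0.01, 0, 0.02, -0.98, 1, -0.7, -0.31, -0.01, 0, 0, -0.98, 1, -0.7, -0.31, -0.01, 0, 0, -0.98, 1, -0.7, -0.31, -0.01, 0, 0, -0.98, 1, -0.7, -0.31, -0.01, 0, 0, -0.98, 1, -0.7, -0.31, -0.01, 0, 0, -0.98, 1])

```text
time: 12.82
tool_pos: [556.9, -75.5, 81.3]
tcp_rot: [-3.141, 0.009, -0.11]
contact_force: [0.7, 0.4, -0.9]
grip_width: 57.5
```

```bash
python3 pl.py 460.6 -40.6 90 21
```

```text
q6 end deg 64
t=12.82 pos [556.9 -75.5  81.3] yaw -6.3 w 57.5 F [ 0.7  0.4 -0.9]
N=7 shift [-0.667 -0.316 -0.062] turnz -0.975  minreach 462  tiltfix(turn units total) [-0.015  0.125]
```

>>> step_arm(moves=[-0.68, -0.32, -0.15, 0, 0.03, -0.98, 1, -0.68, -0.32, -0.15, 0, 0.03, -0.98, 1, -0.68, -0.32, -0.1, 0, 0.03, -0.98, 1, -0.68, -0.32, -0.1, 0, 0.02, -0.98, 1, -0.68, -0.32, -0.1, 0, 0.02, -0.98, 1, -0.5, -0.25, -0.05, 0, 0, -0.8, 1, -0.1, -0.05, 0, 0, 0, -0.3, 1, 0, 0, 0, 0, 0, 0, 1])

```text
time: 13.48
tool_pos: [462.4, -37.8, 87.8]
tcp_rot: [-3.13, 0.012, 0.337]
contact_force: [0.7, -0.2, -0.9]
grip_width: 57.1
```

```bash
python3 pl.py 460.6 -40.6 75 21
```

```text
q6 end deg 64
t=13.48 pos [462.4 -37.8  87.8] yaw 19.3 w 57.1 F [ 0.7 -0.2 -0.9]
N=1 shift [-0.132  0.102  0.642] turnz -0.424  minreach 462  tiltfix(turn units total) [-0.1675  0.18  ]
```

>>> step_arm(moves=[-0.13, 0.1, 0.3, -0.15, 0.16, -0.4, 1, 0, 0, 0.25, 0, 0, 0, 1, 0, 0, 0.05, 0, 0, 0, 1])

```text
time: 13.73
tool_pos: [460.2, -40.5, 74.4]
tcp_rot: [-3.14, 0.002, 0.363]
contact_force: [-0.1, -0.1, -1.3]
grip_width: 57.3
```

```bash
python3 pl.py 460.6 -40.6 66 21
```

```text
q6 end deg 64
t=13.73 pos [460.2 -40.5  74.4] yaw 20.8 w 57.3 F [-0.1 -0.1 -1.3]
N=1 shift [0.016 0.013 0.418] turnz -0.054  minreach 462  tiltfix(turn units total) [-0.0275  0.025 ]
```

```bash
python3 - <<'E'
from h import *
for n in("scene","top"):
    i=capture(n)[:,:,::-1]; cv2.imwrite(f"pics/{n}5.png",i)
a=cv2.imread('pics/scene5.png')[120:210,215:325];b=cv2.imread('pics/top5.png')[170:260,200:310]
cv2.imwrite('pics/c5.png',np.hstack([cv2.resize(np.clip(k*2.0,0,255).astype(np.uint8),(400,327),interpolation=cv2.INTER_CUBIC) for k in(a,b)]))
E
```

```text
(no output)
```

View pics/c5.png

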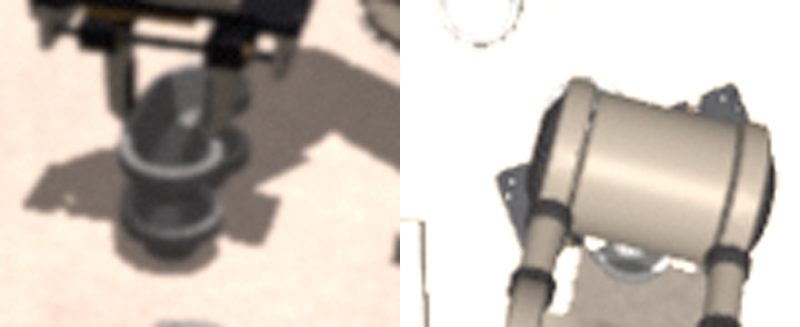

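>>> step_arm(moves=[0.02, 0.01, 0.4, -0.02, 0.02, -0.05, 1, 0, 0, 0.4, 0, 0, 0, 1, 0, 0, 0.2, 0, 0, 0, 1])

```text
time: 14.08
tool_pos: [462.5, -40.8, 53.9]
tcp_rot: [3.141, -0.002, 0.365]
contact_force: [-0.7, -0.4, -1.6]
grip_width: 57.1
```

```bash
python3 pl.py 460.6 -40.6 41 21
```

```text
q6 end deg 64
t=14.08 pos [462.5 -40.8  53.9] yaw 20.9 w 57.1 F [-0.7 -0.4 -1.6]
N=1 shift [-0.087 -0.044  0.644] turnz -0.015  minreach 462  tiltfix(turn units total) [ 0.015  -0.0275]
```

>>> step_arm(moves=[-0.09, -0.04, 0.2, 0, -0.02, 0, 1, 0, 0, 0.15, 0, 0, 0, 1])

```text
time: 14.25
tool_pos: [460.2, -40.6, 45.2]
tcp_rot: [3.141, 0.001, 0.365]
contact_force: [-0.9, 0.4, -1.8]
grip_width: 57.5
```

```bash
python3 pl.py 460.6 -40.6 41 21
```

```text
q6 end deg 64
t=14.25 pos [460.2 -40.6  45.2] yaw 20.9 w 57.5 F [-0.9  0.4 -1.8]
N=1 shift [0.021 0.008 0.211] turnz -0.019  minreach 462  tiltfix(turn units total) [0.0025 0.0125]
```

>>> step_arm(moves=[0.02, 0, 0.1, 0, 0, 0, 1, 0, 0, 0.08, 0, 0, 0, 1])

```text
time: 14.42
tool_pos: [460.2, -40.3, 40.6]
tcp_rot: [-3.141, 0.002, 0.365]
contact_force: [0.2, -0.0, -0.5]
grip_width: 56.9
```

>>> step_arm(moves=[0, 0, 0.06, 0, 0, 0, 1])

```text
time: 14.5
tool_pos: [460.2, -40.5, 39.9]
tcp_rot: [-3.141, 0.002, 0.365]
contact_force: [-7.6, 0.3, 25.8]
grip_width: 57.1
```

>>> step_arm(moves=[0, 0, -0.04, 0, 0, 0, -1, 0, 0, 0, 0, 0, 0, -1, 0, 0, 0, 0, 0, 0, -1, 0, 0, 0, 0, 0, 0, -1, 0, 0, -0.4, 0, 0, 0, -1, 0, 0, -0.9, 0, 0, 0, -1, 0, 0, -0.9, 0, 0, 0, -1, 0, 0, -0.5, 0, 0, 0, -1])

```text
time: 15.17
tool_pos: [459.5, -40.2, 96.6]
tcp_rot: [-3.139, 0.005, 0.365]
contact_force: [0.9, 0.1, 1.1]
grip_width: 91.3
```

```bash
python3 - <<'E'
from h import *
for n in("scene",):
    i=capture(n)[:,:,::-1]; cv2.imwrite(f"pics/{n}6.png",i)
a=cv2.imread('pics/scene6.png')[120:210,215:325]
cv2.imwrite('pics/c6.png',np.hstack([cv2.resize(np.clip(k*2.0,0,255).astype(np.uint8),(600,490),interpolation=cv2.INTER_CUBIC) for k in(a,)]))
E
python3 pl.py 467.4 -347.1 100 70.8
```

```text
q6 end deg -17
t=15.22 pos [460.4 -40.4  98. ] yaw 20.9 w 91.5 F [ 1.6 -0.5  2. ]
N=13 shift [-0.825  0.896 -0.008] turnz -0.959  minreach 452  tiltfix(turn units total) [-0.01    0.0325]
```

View pics/c6.png

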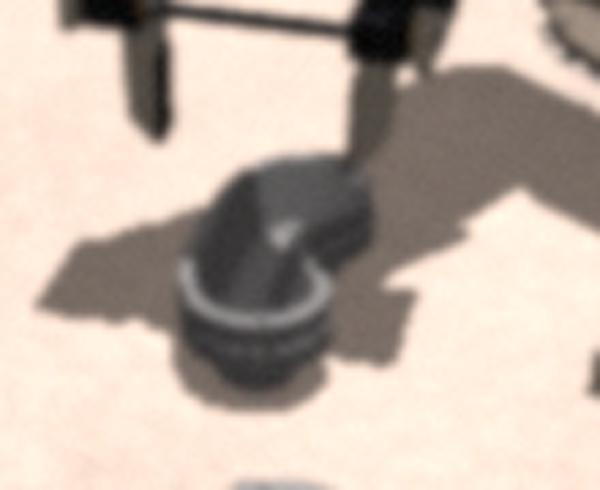

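>>> step_arm(moves=[-0.8, 0.85, -0.05, 0, 0.02, -0.9, -1, -0.82, 0.9, -0.05, 0, 0, -0.96, -1, -0.82, 0.9, -0.05, 0, 0, -0.96, -1, -0.82, 0.9, -0.05, 0, 0, -0.96, -1, -0.82, 0.9, -0.05, 0, 0, -0.96, -1, -0.82, 0.9, -0.05, 0, 0, -0.96, -1, -0.82, 0.9, -0.05, 0, 0, -0.96, -1, -0.82, 0.9, -0.05, 0, 0, -0.96, -1])

```text
time: 15.88
tool_pos: [433.6, -233.1, 108.6]
tcp_rot: [3.14, -0.002, 0.928]
contact_force: [1.2, -0.8, 0.7]
grip_width: 91.8
```

```bash
python3 pl.py 467.0 -348.2 100 70.8
```

```text
q6 end deg -18
t=15.88 pos [ 433.6 -233.1  108.6] yaw 53.2 w 91.8 F [ 1.2 -0.8  0.7]
N=5 shift [-0.836  0.865  0.086] turnz -0.882  minreach 507  tiltfix(turn units total) [ 0.0275 -0.03  ]
```

>>> step_arm(moves=[-0.84, 0.88, 0.08, 0, -0.02, -0.9, -1, -0.84, 0.88, 0.08, 0, 0, -0.9, -1, -0.84, 0.88, 0.08, 0, 0, -0.9, -1, -0.75, 0.75, 0.08, 0, 0, -0.8, -1, -0.35, 0.35, 0.08, 0, 0, -0.5, -1, 0, 0, 0.08, 0, 0, 0, -1])

```text
time: 16.38
tool_pos: [461.3, -343.6, 98.9]
tcp_rot: [3.137, 0.002, 1.22]
contact_force: [-1.0, 0.0, 1.2]
grip_width: 91.8
```

```bash
python3 pl.py 467.0 -348.2 60 70.8
python3 - <<'E'
from seg import *
im=capture("top"); cv2.imwrite('pics/top7.png',im[:,:,::-1])
cv2.imwrite('pics/c7.png',cv2.resize(np.clip(im[130:290,180:400,::-1]*1.8,0,255).astype(np.uint8),None,fx=3,fy=3,interpolation=cv2.INTER_CUBIC))
E
```

```text
q6 end deg -18
t=16.38 pos [ 461.3 -343.6   98.9] yaw 69.9 w 91.8 F [-1.   0.   1.2]
N=2 shift [-0.059  0.173  0.973] turnz -0.114  minreach 579  tiltfix(turn units total) [0.07   0.0275]
```

View pics/c7.png

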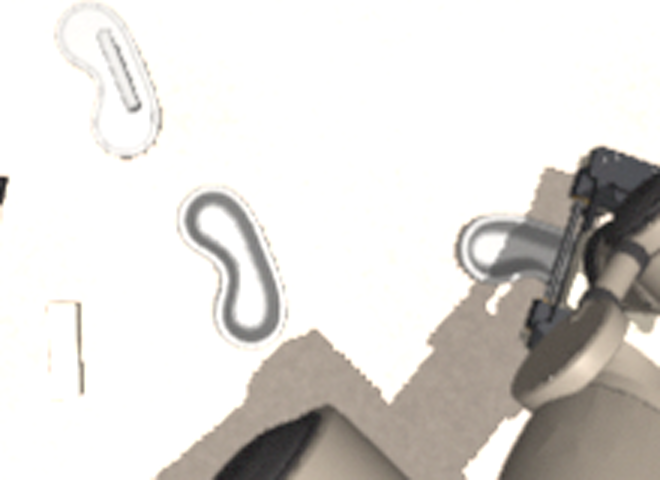

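```bash
python3 - <<'E'
from seg import *
im=cv2.imread('pics/top7.png')[:,:,::-1]
for n,seed,z in [("stack",(262,225),52),("lid",(215,150),10)]:
    P,uv=outl(im,seed,z); o,h,d=pose(P); print(n,o.round(1),np.degrees(h).round(1),d)
E
```

```text
stack [459.7 -42.9] -158.7 {'ext': array([-84.9,  84.2, -50.3,  27.9]), 'area': 0.98}
lid [655.   83.2] -158.1 {'ext': array([-85. ,  84.6, -49.8,  27.3]), 'area': 0.966}
```

>>> step_arm(moves=[-0.06, 0.17, 0.5, 0.03, 0.02, -0.11, -1, -0.06, 0.17, 0.8, 0.03, 0, -0.11, -1, 0, 0, 0.9, 0, 0, 0, -1, 0, 0, 0.8, 0, 0, 0, -1, 0, 0, 0.3, 0, 0, 0, -1, 0, 0, 0, 0, 0, 0, -1])

```text
time: 16.93
tool_pos: [465.8, -341.8, 27.9]
tcp_rot: [-3.138, -0.002, 1.233]
contact_force: [-0.9, 0.4, -1.1]
grip_width: 91.8
```

```bash
python3 pl.py 467.0 -348.2 26 70.8
```

```text
q6 end deg -18
t=16.93 pos [ 465.8 -341.8   27.9] yaw 70.6 w 91.8 F [-0.9  0.4 -1.1]
N=1 shift [-0.28   0.164  0.097] turnz -0.042  minreach 583  tiltfix(turn units total) [-0.0525 -0.035 ]
```

>>> step_arm(moves=[-0.25, 0.15, 0.05, -0.03, -0.02, -0.04, 0.2, -0.02, 0, 0.03, 0, 0, 0, 1, 0, 0, 0, 0, 0, 0, 1, 0, 0, 0, 0, 0, 0, 1])

```text
time: 17.27
tool_pos: [467.6, -347.7, 27.7]
tcp_rot: [-3.141, -0.001, 1.237]
contact_force: [0.0, 0.2, 0.1]
grip_width: 69.8
```

```bash
python3 pl.py 467.0 -348.2 26 70.8
```

```text
q6 end deg -18
t=17.27 pos [ 467.6 -347.7   27.7] yaw 70.9 w 69.8 F [0.  0.2 0.1]
N=1 shift [-0.033 -0.02   0.084] turnz 0.013  minreach 583  tiltfix(turn units total) [-0.005  -0.0075]
```

>>> step_arm(moves=[-0.03, -0.02, 0.06, 0, 0, 0, 1, 0, 0, 0, 0, 0, 0, 1, 0, 0, 0, 0, 0, 0, 1, 0, 0, 0, 0, 0, 0, 1, 0, 0, 0, 0, 0, 0, 1])

```text
time: 17.68
tool_pos: [467.3, -348.7, 27.9]
tcp_rot: [3.14, 0.001, 1.236]
contact_force: [-0.6, 0.6, -1.6]
grip_width: 57.8
```

```bash
python3 pl.py 467.0 -348.2 26 70.8
```

```text
q6 end deg -18
t=17.68 pos [ 467.3 -348.7   27.9] yaw 70.8 w 57.8 F [-0.6  0.6 -1.6]
N=1 shift [ 0.02  -0.025  0.096] turnz 0.006  minreach 583  tiltfix(turn units total) [0.0275 0.0075]
```

>>> step_arm(moves=[0, 0, -0.3, 0, 0, 0, 1, 0, 0, -0.9, 0, 0, 0, 1, 0, 0, -1, 0, 0, 0, 1, 0, 0, -1, 0, 0, 0, 1, 0, 0, -0.4, 0, 0, 0, 1])

```text
time: 18.1
tool_pos: [465.5, -347.0, 100.6]
tcp_rot: [-3.136, -0.003, 1.236]
contact_force: [0.6, 0.2, -1.4]
grip_width: 57.8
```

```bash
python3 pl.py 459 -41.8 105 21
```

```text
q6 end deg 64
t=18.10 pos [ 465.5 -347.   100.6] yaw 70.8 w 57.8 F [ 0.6  0.2 -1.4]
N=13 shift [ 0.88  -0.833 -0.017] turnz 0.958  minreach 451  tiltfix(turn units total) [-0.0725 -0.04  ]
```

>>> step_arm(moves=[0.7, -0.65, -0.05, -0.03, -0.02, 0.8, 1, 0.88, -0.83, -0.05, -0.02, 0, 0.96, 1, 0.88, -0.83, -0.05, 0, 0, 0.96, 1, 0.88, -0.83, -0.05, 0, 0, 0.96, 1, 0.88, -0.83, -0.05, 0, 0, 0.96, 1, 0.88, -0.83, -0.05, 0, 0, 0.96, 1, 0.88, -0.83, -0.05, 0, 0, 0.96, 1, 0.88, -0.83, -0.05, 0, 0, 0.96, 1])

```text
time: 18.77
tool_pos: [430.8, -162.6, 111.1]
tcp_rot: [3.133, -0.001, 0.681]
contact_force: [-0.4, -0.9, -2.2]
grip_width: 57.1
```

```bash
python3 pl.py 459 -41.8 105 21
```

```text
q6 end deg 64
t=18.77 pos [ 430.8 -162.6  111.1] yaw 39.0 w 57.1 F [-0.4 -0.9 -2.2]
N=5 shift [ 0.88  -0.882  0.061] turnz 0.901  minreach 452  tiltfix(turn units total) [ 0.1175 -0.01  ]
```

>>> step_arm(moves=[0.88, -0.88, 0.03, 0.04, 0, 0.9, 1, 0.88, -0.88, 0.03, 0.04, 0, 0.9, 1, 0.88, -0.88, 0.03, 0.03, 0, 0.9, 1, 0.8, -0.8, 0.03, 0, 0, 0.85, 1, 0.4, -0.4, 0.03, 0, 0, 0.5, 1, 0, 0, 0, 0, 0, 0, 1])

```text
time: 19.27
tool_pos: [453.2, -47.6, 108.4]
tcp_rot: [-3.141, -0.002, 0.383]
contact_force: [-0.8, 0.4, -1.4]
grip_width: 57.3
```

```bash
python3 pl.py 459 -41.8 90 21
```

```text
q6 end deg 64
t=19.27 pos [453.2 -47.6 108.4] yaw 21.9 w 57.3 F [-0.8  0.4 -1.4]
N=1 shift [ 0.379 -0.162  0.919] turnz 0.234  minreach 461  tiltfix(turn units total) [-0.015 -0.025]
```

>>> step_arm(moves=[0.35, -0.15, 0.3, 0, -0.02, 0.22, 1, 0.02, 0, 0.4, 0, 0, 0, 1, 0, 0, 0.1, 0, 0, 0, 1, 0, 0, 0, 0, 0, 0, 1])

```text
time: 19.6
tool_pos: [458.5, -42.6, 91.5]
tcp_rot: [-3.141, -0.0, 0.373]
contact_force: [0.5, 0.3, -1.4]
grip_width: 57.2
```

```bash
python3 pl.py 459 -41.8 70 21
```

```text
q6 end deg 64
t=19.60 pos [458.5 -42.6  91.5] yaw 21.4 w 57.2 F [ 0.5  0.3 -1.4]
N=2 shift [ 0.019 -0.014  0.538] turnz 0.049  minreach 461  tiltfix(turn units total) [-0.005 -0.   ]
```

>>> step_arm(moves=[0.04, -0.03, 0.4, 0, 0, 0.1, 1, 0, 0, 0.5, 0, 0, 0, 1, 0, 0, 0.2, 0, 0, 0, 1])

```text
time: 19.85
tool_pos: [459.0, -43.7, 68.8]
tcp_rot: [3.141, -0.001, 0.365]
contact_force: [-0.3, 0.0, -2.3]
grip_width: 56.9
```

```bash
python3 pl.py 459 -41.8 55 21
```

```text
q6 end deg 64
t=19.85 pos [459.  -43.7  68.8] yaw 20.9 w 56.9 F [-0.3  0.  -2.3]
N=1 shift [ 0.034 -0.088  0.688] turnz -0.028  minreach 461  tiltfix(turn units total) [ 0.0125 -0.015 ]
```

>>> step_arm(moves=[0.03, -0.08, 0.2, 0, -0.01, 0, 1, 0, 0, 0.15, 0, 0, 0, 1])

```text
time: 20.02
tool_pos: [458.4, -42.6, 60.6]
tcp_rot: [3.141, 0.001, 0.363]
contact_force: [-0.6, 0.4, -2.2]
grip_width: 57.3
```

```bash
python3 pl.py 459 -41.8 55 21
```

```text
q6 end deg 64
t=20.02 pos [458.4 -42.6  60.6] yaw 20.8 w 57.3 F [-0.6  0.4 -2.2]
N=1 shift [ 0.041 -0.026  0.281] turnz -0.047  minreach 461  tiltfix(turn units total) [0.0025 0.01  ]
```

>>> step_arm(moves=[0.04, -0.03, 0.1, 0, 0, -0.04, 1, 0, 0, 0.08, 0, 0, 0, 1])

```text
time: 20.18
tool_pos: [458.8, -41.9, 56.4]
tcp_rot: [3.142, 0.001, 0.366]
contact_force: [0.3, 0.1, -1.6]
grip_width: 57.1
```

>>> step_arm(moves=[0, 0, 0.07, 0, 0, 0, 1])

```text
time: 20.27
tool_pos: [458.9, -42.0, 55.1]
tcp_rot: [3.141, 0.001, 0.366]
contact_force: [-6.0, -2.0, 22.6]
grip_width: 57.5
```

>>> step_arm(moves=[0, 0, -0.04, 0, 0, 0, -1, 0, 0, 0, 0, 0, 0, -1, 0, 0, 0, 0, 0, 0, -1, 0, 0, 0, 0, 0, 0, -1, 0, 0, -0.4, 0, 0, 0, -1, 0, 0, -0.9, 0, 0, 0, -1, 0, 0, -0.9, 0, 0, 0, -1, 0, 0, -0.4, 0, 0, 0, -1])

```text
time: 20.93
tool_pos: [458.6, -41.7, 110.4]
tcp_rot: [-3.141, 0.002, 0.367]
contact_force: [0.7, 0.0, -0.3]
grip_width: 91.4
```

```bash
python3 - <<'E'
from h import *
for n in("scene",):
    i=capture(n)[:,:,::-1]; cv2.imwrite(f"pics/{n}8.png",i)
a=cv2.imread('pics/scene8.png')[110:270,205:325]
cv2.imwrite('pics/c8.png',np.hstack([cv2.resize(np.clip(k*2.0,0,255).astype(np.uint8),(420,560),interpolation=cv2.INTER_CUBIC) for k in(a,)]))
E
python3 pl.py 655 83.2 115 21.9
```

```text
q6 end deg 75
t=20.98 pos [459.3 -41.9 111.3] yaw 21.0 w 91.9 F [2.  0.4 0.6]
N=12 shift [ 0.949 -0.187 -0.015] turnz -0.019  minreach 477  tiltfix(turn units total) [0.0075 0.0075]
```

View pics/c8.png

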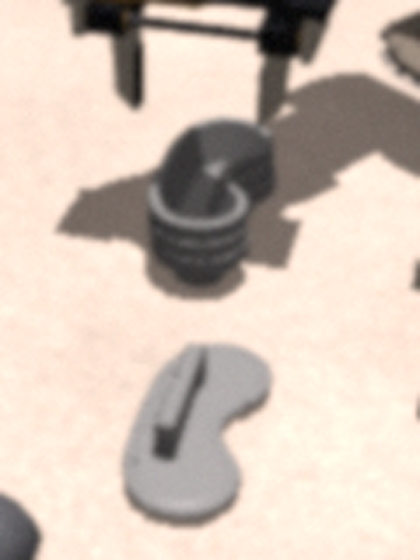

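>>> step_arm(moves=[0.9, -0.18, 0, 0, 0, 0, -1, 0.95, -0.19, 0, 0, 0, 0, -1, 0.95, -0.19, 0, 0, 0, 0, -1, 0.95, -0.19, 0, 0, 0, 0, -1, 0.95, -0.19, 0, 0, 0, 0, -1, 0.95, -0.19, 0, 0, 0, 0, -1, 0.95, -0.19, 0, 0, 0, 0, -1, 0.95, -0.19, 0, 0, 0, 0, -1])

```text
time: 21.65
tool_pos: [591.6, 42.3, 110.5]
tcp_rot: [3.141, 0.002, 0.363]
contact_force: [0.5, -0.0, -0.4]
grip_width: 91.9
```

```bash
python3 pl.py 655 83.2 100 21.9
```

```text
q6 end deg 75
t=21.65 pos [591.6  42.3 110.5] yaw 20.8 w 91.9 F [ 0.5 -0.  -0.4]
N=4 shift [ 0.924 -0.19   0.131] turnz -0.070  minreach 610  tiltfix(turn units total) [0.0125 0.0275]
```

>>> step_arm(moves=[0.95, -0.19, 0.1, 0, 0.01, -0.07, -1, 0.95, -0.19, 0.1, 0, 0.01, -0.07, -1, 0.9, -0.19, 0.1, 0, 0, -0.07, -1, 0.4, -0.1, 0.1, 0, 0, -0.07, -1, 0, 0, 0, 0, 0, 0, -1])

```text
time: 22.07
tool_pos: [650.0, 81.9, 98.5]
tcp_rot: [-3.141, 0.002, 0.385]
contact_force: [-0.9, -1.3, -0.6]
grip_width: 92.0
```

```bash
python3 pl.py 655 83.2 60 21.9
python3 - <<'E'
from seg import *
im=capture("top"); cv2.imwrite('pics/top9.png',im[:,:,::-1])
P,uv=outl(im,(262,225),66); o,h,d=pose(P); print(o.round(1),np.degrees(h).round(1),d)
cv2.imwrite('pics/c9.png',cv2.resize(np.clip(im[100:260,180:300,::-1]*1.8,0,255).astype(np.uint8),None,fx=3.5,fy=3.5,interpolation=cv2.INTER_CUBIC))
E
```

```text
q6 end deg 75
t=22.07 pos [650.   81.9  98.5] yaw 22.1 w 92.0 F [-0.9 -1.3 -0.6]
N=2 shift [0.128 0.015 0.962] turnz 0.022  minreach 658  tiltfix(turn units total) [-0.0025  0.025 ]
[458.8 -43.7] -158.1 {'ext': array([-84.8,  84.2, -51.5,  28.7]), 'area': 1.007}
```

View pics/c9.png

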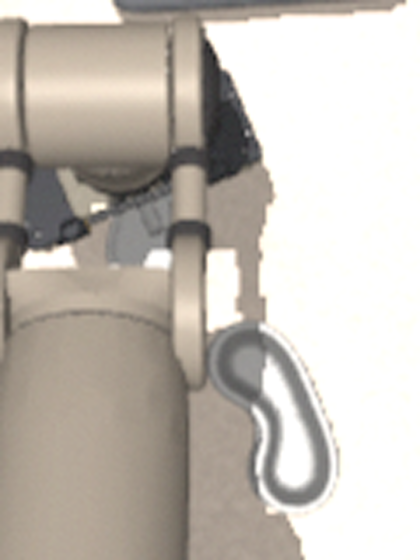

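>>> step_arm(moves=[0.25, 0.03, 0.6, 0, 0.02, 0.05, -1, 0, 0, 0.9, 0, 0, 0, -1, 0, 0, 0.9, 0, 0, 0, -1, 0, 0, 0.8, 0, 0, 0, -1, 0, 0, 0.3, 0, 0, 0, -1, 0, 0, 0, 0, 0, 0, -1])

```text
time: 22.62
tool_pos: [651.2, 79.3, 23.9]
tcp_rot: [-3.142, 0.003, 0.377]
contact_force: [-0.3, 0.6, 1.0]
grip_width: 92.0
```

```bash
python3 pl.py 655 83.2 18 21.9
```

```text
q6 end deg 75
t=22.62 pos [651.2  79.3  23.9] yaw 21.6 w 92.0 F [-0.3  0.6  1. ]
N=1 shift [ 0.246 -0.111  0.293] turnz -0.075  minreach 660  tiltfix(turn units total) [-0.      0.0425]
```

>>> step_arm(moves=[0.24, -0.11, 0.15, 0, 0.03, -0.07, 1, 0, 0, 0.1, 0, 0, 0, 1, 0, 0, 0, 0, 0, 0, 1, 0, 0, 0, 0, 0, 0, 1, 0, 0, 0, 0, 0, 0, 1, 0, 0, 0, 0, 0, 0, 1])

```text
time: 23.12
tool_pos: [656.4, 82.7, 21.3]
tcp_rot: [3.14, -0.003, 0.381]
contact_force: [0.0, -0.4, 0.8]
grip_width: 56.1
```

```bash
python3 pl.py 655 83.2 18 21.9
```

```text
q6 end deg 75
t=23.12 pos [656.4  82.7  21.3] yaw 21.8 w 56.1 F [ 0.  -0.4  0.8]
N=1 shift [-0.054 -0.05   0.163] turnz -0.015  minreach 660  tiltfix(turn units total) [ 0.02   -0.0425]
```

>>> step_arm(moves=[-0.05, -0.05, 0.13, 0, -0.03, 0, 1, 0, 0, 0.03, 0, 0, 0, 1, 0, 0, 0, 0, 0, 0, 1, 0, 0, 0.02, 0, 0, 0, 1, 0, 0, 0, 0, 0, 0, 1, 0, 0, 0.02, 0, 0, 0, 1])

```text
time: 23.62
tool_pos: [655.6, 83.4, 18.2]
tcp_rot: [3.139, -0.003, 0.381]
contact_force: [-0.8, -0.1, 0.6]
grip_width: 16.0
```

```bash
python3 pl.py 655 83.2 18 21.9
```

```text
q6 end deg 75
t=23.62 pos [655.6  83.4  18.2] yaw 21.8 w 16.0 F [-0.8 -0.1  0.6]
N=1 shift [-0.031 -0.     0.012] turnz -0.013  minreach 660  tiltfix(turn units total) [ 0.0325 -0.04  ]
```

>>> step_arm(moves=[0, 0, 0, 0.02, -0.03, 0, 1, 0, 0, 0, 0, 0, 0, 1, 0, 0, 0, 0, 0, 0, 1])

```text
time: 23.87
tool_pos: [655.5, 83.5, 18.1]
tcp_rot: [3.141, -0.0, 0.381]
contact_force: [-0.3, 0.1, 1.1]
grip_width: 13.7
```

```bash
python3 pl.py 655 83.2 18 21.9
```

```text
q6 end deg 75
t=23.87 pos [655.5  83.5  18.1] yaw 21.9 w 13.7 F [-0.3  0.1  1.1]
N=1 shift [-0.027  0.004  0.006] turnz -0.012  minreach 660  tiltfix(turn units total) [ 0.0075 -0.0025]
```

>>> step_arm(moves=[0, 0, -0.3, 0, 0, 0, 1, 0, 0, -0.9, 0, 0, 0, 1, 0, 0, -1, 0, 0, 0, 1, 0, 0, -1, 0, 0, 0, 1, 0, 0, -1, 0, 0, 0, 1, 0, 0, -0.5, 0, 0, 0, 1])

```text
time: 24.37
tool_pos: [652.7, 83.2, 112.6]
tcp_rot: [-3.139, 0.009, 0.381]
contact_force: [1.0, 0.6, -0.2]
grip_width: 13.7
```

```bash
python3 pl.py 459.8 -42.7 115 21.3
python3 - <<'E'
from seg import *
im=capture("top"); cv2.imwrite('pics/top10.png',im[:,:,::-1])
cv2.imwrite('pics/c10.png',cv2.resize(np.clip(im[180:260,225:300,::-1]*1.8,0,255).astype(np.uint8),None,fx=7,fy=7,interpolation=cv2.INTER_NEAREST))
P,uv=outl(im,(262,225),66); o,h,d=pose(P); print(o.round(1),np.degrees(h).round(1),d)
E
```

```text
q6 end deg 63
t=24.37 pos [652.7  83.2 112.6] yaw 21.8 w 13.7 F [ 1.   0.6 -0.2]
N=12 shift [-0.94   0.192 -0.01 ] turnz 0.011  minreach 462  tiltfix(turn units total) [-0.04  0.13]
[459.  -43.6] -158.1 {'ext': array([-84.8,  84.3, -51.5,  28.5]), 'area': 1.007}
```

View pics/c10.png

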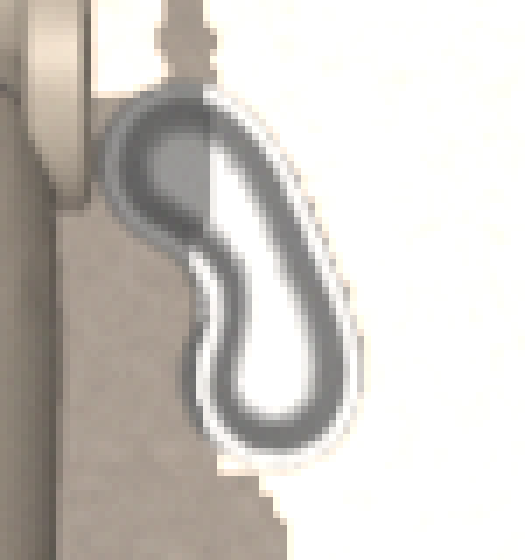

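```bash
python3 - <<'E'
from seg import *
def prof(f,o,hd,z,x):
    im=cv2.imread(f).astype(np.float32)[:,:,1]
    h=np.radians(hd);ax=np.array([np.cos(h),np.sin(h)]);ay=np.array([-ax[1],ax[0]])
    y=np.arange(-62,42,0.5); acc=0
    for dx in np.arange(-5,5.1,1):
        P=np.c_[np.array(o)+(x+dx)*ax+y[:,None]*ay,np.full(len(y),z)]
        uv=proj("top",P).astype(np.float32)
        acc=acc+cv2.remap(im,uv[:,:1].copy(),uv[:,1:].copy(),cv2.INTER_CUBIC)[:,0]
    return y,acc/11
for x in(50,20,-20):
  for f,z,n in(('pics/top0.png',38,'A'),('pics/top7.png',52,'B'),('pics/top10.png',66,'C')):
    y,p=prof(f,(459.8,-41.7),-159,z,x); g=np.gradient(p)
    # extrema of gradient
    k=[i for i in range(2,len(g)-2) if abs(g[i])==max(abs(g[i-2:i+3])) and abs(g[i])>4]
    print(x,n,[(y[i],round(float(g[i]),0)) for i in k])
E
```

```text
50 A [(np.float64(-43.0), -7.0), (np.float64(-31.0), 5.0), (np.float64(-23.0), -6.0), (np.float64(-1.5), 5.0), (np.float64(15.5), 7.0), (np.float64(25.0), 4.0)]
50 B [(np.float64(-50.5), -5.0), (np.float64(-46.0), 5.0), (np.float64(-40.5), -8.0), (np.float64(-30.5), 5.0), (np.float64(-27.0), 5.0), (np.float64(4.5), -5.0), (np.float64(18.0), 8.0)]
50 C [(np.float64(-44.0), 11.0), (np.float64(-38.5), -8.0), (np.float64(-26.0), 6.0), (np.float64(6.5), -5.0), (np.float64(20.0), 8.0), (np.float64(25.0), -4.0), (np.float64(30.0), 5.0)]
20 A [(np.float64(-27.5), -4.0), (np.float64(-15.5), 5.0), (np.float64(5.0), -4.0), (np.float64(7.0), -4.0), (np.float64(19.5), 8.0), (np.float64(29.0), 5.0)]
20 B [(np.float64(-25.0), -5.0), (np.float64(-12.5), 6.0), (np.float64(9.5), -5.0), (np.float64(22.0), 9.0), (np.float64(30.5), 4.0)]
20 C [(np.float64(-32.5), 6.0), (np.float64(-24.5), -5.0), (np.float64(-10.0), 5.0), (np.float64(10.0), -5.0), (np.float64(23.0), 8.0), (np.float64(32.5), 5.0)]
-20 A [(np.float64(-27.0), -5.0), (np.float64(-15.5), 4.0), (np.float64(7.5), -4.0), (np.float64(20.0), 7.0)]
-20 B [(np.float64(-25.5), -5.0), (np.float64(-13.0), 5.0), (np.float64(9.0), -5.0), (np.float64(21.5), 9.0), (np.float64(26.5), -5.0), (np.float64(30.5), 5.0)]
-20 C [(np.float64(-11.0), 6.0), (np.float64(9.5), -5.0), (np.float64(22.5), 9.0), (np.float64(31.0), 4.0)]
```

```bash
python3 - <<'E'
from seg import *
o=get_obs(); p=o['tool_pos']; R=Ro.from_euler('xyz',o['tcp_rot'])
im={'top':cv2.imread('pics/top10.png'),'scene':capture('scene')[:,:,::-1].copy()}
cv2.imwrite('pics/scene10.png',im['scene'])
yaw=o['tcp_rot'][2]; 
# lid origin = tcp + 18.1 along tool z ; lid x = -tool x , lid y = tool y, up = -tool z
K=poly()
def pts(zl):
    L=np.c_[-( K[:,0]-(-0.58)),K[:,1]*1.0,np.full(len(K),18.1-zl)]
    return p+R.apply(L)
print(R.apply([[0,1,0],[0,0,1]]).round(2))
outs=[]
for n,(x0,y0,x1,y1) in (('top',(180,100,300,200)),('scene',(200,110,320,210))):
    s=4
    v=cv2.resize(np.clip(im[n][y0:y1,x0:x1]*2.0,0,255).astype(np.uint8),None,fx=s,fy=s,interpolation=cv2.INTER_CUBIC)
    for zl,c in((12,(0,0,255)),(8,(0,255,0))):
        q=((proj(n,pts(zl))-[x0,y0]+.5)*s).astype(np.int32).reshape(-1,1,2); cv2.polylines(v,[q],True,c)
    outs.append(v[:, :400] if False else v)
    cv2.imwrite(f'pics/ov_{n}.png',v)
E
```

```text
[[ 0.37 -0.93 -0.  ]
 [-0.01 -0.   -1.  ]]
```

View pics/ov_top.png

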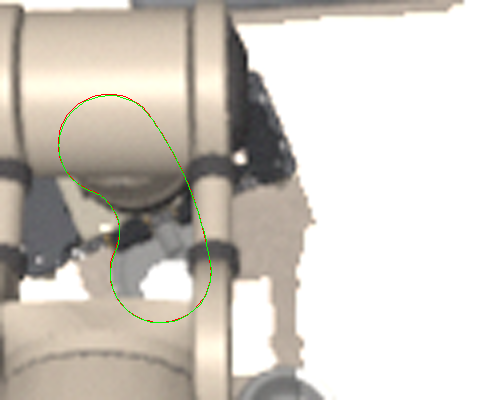

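View pics/ov_scene.png

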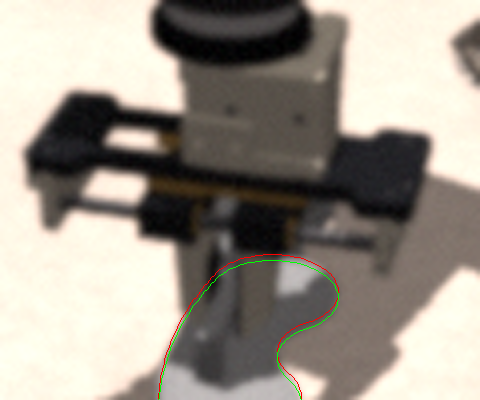

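```bash
python3 - <<'E'
from seg import *
im=cv2.imread('pics/top10.png')[:,:,::-1].astype(float)
for r in range(162,175,2): print(r,[tuple(int(a) for a in im[r,c]) for c in range(201,216,1)])
o=get_obs(); p=o['tool_pos']; R=Ro.from_euler('xyz',o['tcp_rot']); K=poly()
L=np.c_[-(K[:,0]+.58),K[:,1],np.full(len(K),18.1-10)]
q=proj('top',p+R.apply(L))
for r in range(162,175,2):
    k=np.where(abs(q[:,1]-r)<1)[0]; print(r,q[k,0].min().round(2))
E
```

```text
162 [(55, 55, 54), (52, 49, 49), (55, 52, 52), (69, 66, 61), (95, 90, 85), (90, 83, 78), (88, 80, 70), (63, 57, 52), (40, 38, 39), (37, 36, 37), (49, 48, 47), (62, 62, 61), (75, 74, 74), (79, 79, 77), (79, 79, 78)]
164 [(99, 94, 89), (94, 88, 81), (97, 91, 84), (97, 90, 83), (96, 89, 83), (95, 88, 81), (95, 88, 81), (78, 75, 72), (76, 76, 75), (74, 73, 73), (75, 74, 74), (79, 78, 77), (80, 78, 77), (78, 78, 77), (79, 78, 77)]
166 [(97, 89, 85), (97, 90, 82), (97, 90, 83), (97, 90, 83), (97, 91, 84), (96, 90, 83), (90, 85, 79), (77, 74, 72), (76, 75, 74), (72, 72, 71), (77, 77, 75), (78, 78, 77), (79, 79, 78), (80, 79, 79), (79, 78, 77)]
168 [(98, 91, 85), (99, 92, 86), (101, 93, 86), (98, 91, 84), (95, 88, 82), (95, 88, 83), (94, 89, 84), (80, 78, 76), (76, 75, 75), (72, 72, 71), (77, 76, 75), (79, 78, 78), (79, 78, 77), (79, 79, 78), (81, 80, 79)]
170 [(96, 89, 82), (96, 90, 83), (96, 90, 83), (97, 91, 84), (95, 88, 82), (95, 88, 82), (97, 90, 84), (82, 79, 77), (76, 76, 76), (73, 72, 71), (75, 75, 74), (79, 79, 77), (79, 78, 78), (80, 79, 78), (107, 106, 104)]
172 [(111, 103, 96), (97, 90, 83), (98, 90, 84), (98, 91, 84), (97, 90, 84), (95, 89, 82), (94, 87, 81), (100, 96, 91), (85, 83, 82), (76, 76, 74), (73, 74, 72), (77, 77, 76), (80, 79, 78), (79, 78, 78), (111, 110, 108)]
174 [(147, 135, 125), (115, 107, 99), (101, 95, 87), (100, 93, 85), (100, 92, 84), (101, 94, 86), (101, 94, 87), (101, 94, 85), (91, 85, 79), (91, 87, 81), (90, 86, 80), (90, 86, 80), (92, 88, 83), (94, 89, 83), (94, 89, 84)]
162 208.37
164 207.55
166 207.24
168 207.13
170 207.22
172 207.73
174 208.31
```

```bash
python3 pl.py 460.4 -44.7 115 21.7
```

```text
q6 end deg 63
t=24.47 pos [653.   83.3 112.1] yaw 21.8 w 13.5 F [-0.  -1.1 -0.3]
N=12 shift [-0.943  0.197 -0.012] turnz 0.003  minreach 463  tiltfix(turn units total) [-0.035  0.115]
```

>>> step_arm(moves=[-0.7, 0.15, -0.1, -0.02, 0.05, 0, 1, -0.95, 0.2, -0.1, -0.02, 0.05, 0, 1, -0.95, 0.2, -0.1, 0, 0.02, 0, 1, -0.95, 0.2, -0.1, 0, 0, 0, 1, -0.95, 0.2, -0.1, 0, 0, 0, 1, -0.95, 0.2, -0.1, 0, 0, 0, 1, -0.95, 0.2, -0.1, 0, 0, 0, 1, -0.95, 0.2, -0.1, 0, 0, 0, 1])

```text
time: 25.13
tool_pos: [519.3, -0.9, 117.9]
tcp_rot: [-3.135, 0.011, 0.385]
contact_force: [0.1, 0.6, -1.2]
grip_width: 13.5
```

```bash
python3 pl.py 460.4 -44.7 115 21.7
```

```text
q6 end deg 63
t=25.13 pos [519.3  -0.9 117.9] yaw 22.0 w 13.5 F [ 0.1  0.6 -1.2]
N=4 shift [-0.888  0.233  0.036] turnz 0.022  minreach 463  tiltfix(turn units total) [-0.09    0.1625]
```

>>> step_arm(moves=[-0.95, 0.23, 0.03, -0.03, 0.05, 0.02, 1, -0.95, 0.23, 0.03, -0.03, 0.05, 0.02, 1, -0.9, 0.25, 0.03, -0.03, 0.05, 0.02, 1, -0.35, 0.2, 0.03, 0, 0, 0.02, 1, 0, 0, 0, 0, 0, 0, 1])

```text
time: 25.55
tool_pos: [458.7, -43.3, 110.8]
tcp_rot: [-3.136, 0.01, 0.377]
contact_force: [-0.7, -0.2, -1.2]
grip_width: 13.8
```

```bash
python3 pl.py 460.4 -44.7 95 21.7
```

```text
q6 end deg 63
t=25.55 pos [458.7 -43.3 110.8] yaw 21.6 w 13.8 F [-0.7 -0.2 -1.2]
N=1 shift [0.053 0.096 0.792] turnz -0.021  minreach 463  tiltfix(turn units total) [-0.0825  0.145 ]
```

>>> step_arm(moves=[0.05, 0.09, 0.25, -0.08, 0.13, 0, 1, 0, 0, 0.3, 0, 0.02, 0, 1, 0, 0, 0.1, 0, 0, 0, 1, 0, 0, 0, 0, 0, 0, 1])

```text
time: 25.88
tool_pos: [461.7, -44.0, 95.8]
tcp_rot: [-3.14, -0.0, 0.376]
contact_force: [0.6, -0.3, -0.6]
grip_width: 13.5
```

```bash
python3 pl.py 460.4 -44.7 86 21.7
python3 - <<'E'
from h import *
for n in("scene","top"):
    i=capture(n)[:,:,::-1]; cv2.imwrite(f"pics/{n}11.png",i)
a=cv2.imread('pics/scene11.png')[120:210,215:325];b=cv2.imread('pics/top11.png')[170:260,200:310]
cv2.imwrite('pics/c11.png',np.hstack([cv2.resize(np.clip(k*2.0,0,255).astype(np.uint8),(400,327),interpolation=cv2.INTER_CUBIC) for k in(a,b)]))
E
```

```text
q6 end deg 63
t=25.88 pos [461.7 -44.   95.8] yaw 21.5 w 13.5 F [ 0.6 -0.3 -0.6]
N=1 shift [-0.074  0.006  0.488] turnz -0.041  minreach 463  tiltfix(turn units total) [-0.02   -0.0025]
```

View pics/c11.png

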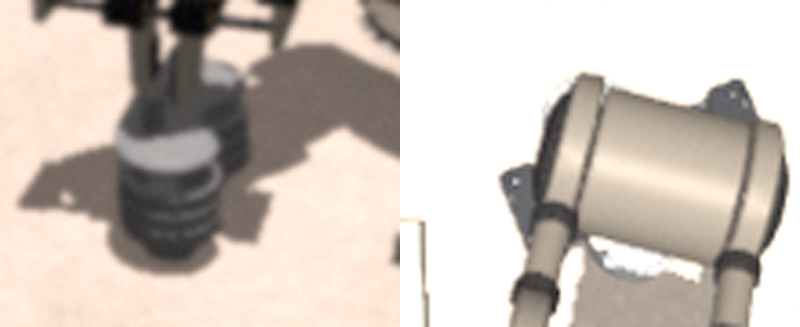

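>>> step_arm(moves=[-0.07, 0, 0.25, -0.02, 0, -0.03, 1, 0, 0, 0.2, 0, 0, 0, 1])

```text
time: 26.15
tool_pos: [461.6, -44.4, 87.4]
tcp_rot: [3.14, -0.002, 0.379]
contact_force: [0.3, 0.6, -0.6]
grip_width: 13.9
```

```bash
python3 pl.py 460.4 -44.7 77 21.7
```

```text
q6 end deg 63
t=26.15 pos [461.6 -44.4  87.4] yaw 21.7 w 13.9 F [ 0.3  0.6 -0.6]
N=1 shift [-0.06  -0.006  0.518] turnz 0.008  minreach 463  tiltfix(turn units total) [ 0.0225 -0.03  ]
```

>>> step_arm(moves=[-0.05, 0, 0.15, 0.01, -0.02, 0, 1, 0, 0, 0.08, 0, 0, 0, 1])

```text
time: 26.32
tool_pos: [460.5, -44.5, 81.8]
tcp_rot: [3.141, -0.0, 0.38]
contact_force: [0.3, -0.5, -0.7]
grip_width: 13.5
```

>>> step_arm(moves=[0, 0, 0.08, 0, 0, 0, 1, 0, 0, 0.06, 0, 0, 0, 1])

```text
time: 26.48
tool_pos: [460.3, -44.5, 78.5]
tcp_rot: [3.141, 0.0, 0.38]
contact_force: [-0.5, 0.1, -0.3]
grip_width: 13.7
```

>>> step_arm(moves=[0, 0, 0.07, 0, 0, 0, 1, 0, 0, 0.05, 0, 0, 0, 1])

```text
time: 26.65
tool_pos: [460.4, -44.6, 76.0]
tcp_rot: [3.141, 0.0, 0.38]
contact_force: [-4.1, -1.2, 15.7]
grip_width: 13.6
```

>>> step_arm(moves=[0, 0, -0.02, 0, 0, 0, -1, 0, 0, 0, 0, 0, 0, -1, 0, 0, 0, 0, 0, 0, -1, 0, 0, 0, 0, 0, 0, -1, 0, 0, -0.4, 0, 0, 0, -1, 0, 0, -0.9, 0, 0, 0, -1, 0, 0, -1, 0, 0, 0, -1, 0, 0, -1, 0, 0, 0, -1])

```text
time: 27.32
tool_pos: [458.1, -44.1, 142.7]
tcp_rot: [-3.137, 0.006, 0.379]
contact_force: [1.1, 0.3, 0.4]
grip_width: 62.6
```

>>> step_arm(moves=[0.5, -0.8, -0.4, 0, 0, 0, -1, 0.5, -1, 0, 0, 0, 0, -1, 0.5, -1, 0, 0, 0, 0, -1, 0.5, -1, 0, 0, 0, 0, -1, 0.5, -1, 0, 0, 0, 0, -1, 0.5, -1, 0, 0, 0, 0, -1, 0.5, -1, 0, 0, 0, 0, -1, 0.5, -1, 0, 0, 0, 0, -1])

```text
time: 27.98
tool_pos: [479.5, 133.3, 162.3]
tcp_rot: [3.137, -0.008, 0.372]
contact_force: [0.1, 0.0, -0.7]
grip_width: 92.0
```

>>> step_arm(moves=[0.3, -1, 0, 0, 0, 0, -1, 0.3, -1, 0, 0, 0, 0, -1, 0.3, -1, 0, 0, 0, 0, -1, 0.3, -1, 0, 0, 0, 0, -1, 0, -0.5, 0, 0, 0, 0, -1, 0, 0, 0, 0, 0, 0, -1])

```text
time: 28.48
tool_pos: [468.3, 234.4, 165.9]
tcp_rot: [3.138, -0.012, 0.376]
contact_force: [-0.5, 0.2, 0.2]
grip_width: 91.7
```

```bash
python3 - <<'E'
from seg import *
for n in("scene","top"):
    i=capture(n)[:,:,::-1]; cv2.imwrite(f"pics/{n}12.png",i)
a=cv2.imread('pics/scene12.png')[120:290,205:435];b=cv2.imread('pics/top12.png')[110:270,105:325]
cv2.imwrite('pics/c12s.png',cv2.resize(np.clip(a*2.0,0,255).astype(np.uint8),None,fx=3.4,fy=3.4,interpolation=cv2.INTER_CUBIC))
cv2.imwrite('pics/c12t.png',cv2.resize(np.clip(b*1.6,0,255).astype(np.uint8),None,fx=3.4,fy=3.4,interpolation=cv2.INTER_CUBIC))
im=cv2.imread('pics/top12.png')[:,:,::-1]
P,uv=outl(im,(262,225),68); o,h,d=pose(P); print(o.round(1),np.degrees(h).round(1),d)
o=get_obs(); print(o['time'],o['tool_pos'].round(0),o['contact_force'].round(1))
E
```

```text
[459.9 -44.6] -158.5 {'ext': array([-85.1,  84.7, -51.8,  29.1]), 'area': 1.025}
28.5833 [469. 233. 166.] [ 0.5 -0.2 -1.2]
```

View pics/c12s.png

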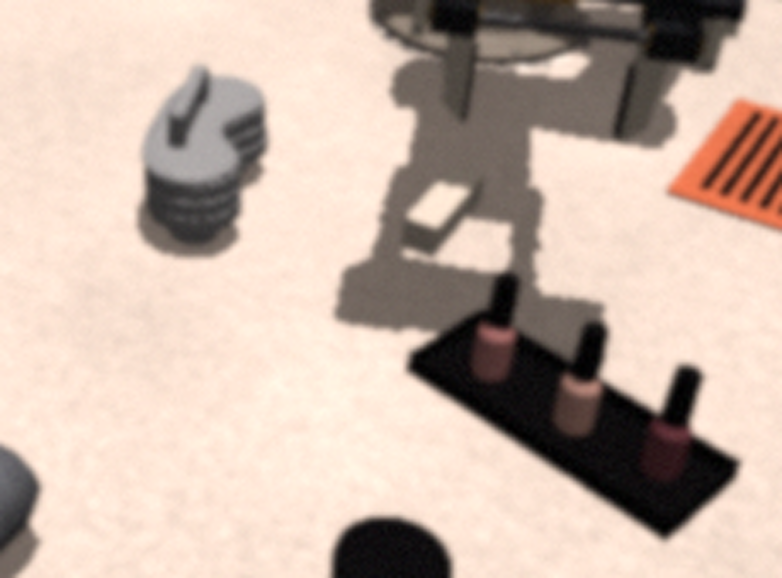

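View pics/c12t.png

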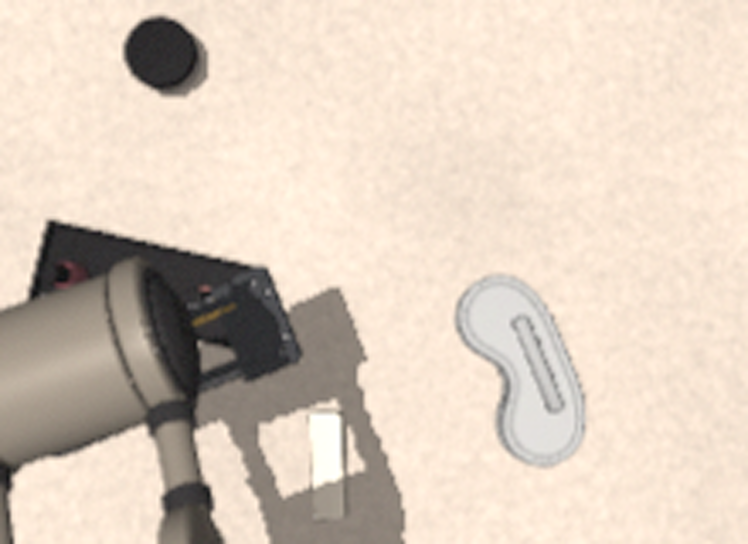

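```bash
python3 - <<'E'
from seg import *
for t,s in (((520,320),(178,122)),((556,410),(199,70))):
    T=np.array(t)/3.4+[105,110]-.5; S=np.array(s)/3.4+[205,120]-.5
    p,e=tri(T,S); print(p.round(1),e.round(1))
# predicted outline of lid top plate z=70 and dish skirts in scene
K=poly();h=np.radians(-158.4);R=np.array([[np.cos(h),-np.sin(h)],[np.sin(h),np.cos(h)]])
W=(R@K.T).T+[459.9,-44.9]
im=cv2.imread('pics/scene12.png'); x0,y0,x1,y1=235,125,295,205; s=9
v=cv2.resize(np.clip(im[y0:y1,x0:x1]*2.0,0,255).astype(np.uint8),None,fx=s,fy=s,interpolation=cv2.INTER_CUBIC)
v=v[:,:]
for z,c in((70,(0,0,255)),(66,(0,255,0)),(24,(255,0,0))):
    q=((proj("scene",np.c_[W,np.full(len(W),z)])-[x0,y0]+.5)*s).astype(np.int32).reshape(-1,1,2); cv2.polylines(v,[q],True,c)
cv2.imwrite('pics/ov12.png',cv2.resize(v,None,fx=.8,fy=.8))
E
```

```text
[497.6 -29.5  92.5] 2.0
[422.6 -60.7  95.8] 1.8
```

View pics/ov12.png

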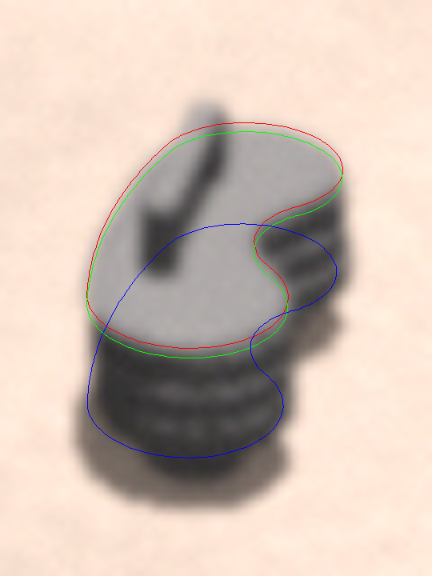

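```bash
python3 - <<'E'
from plant import *
print(close_job())
E
```

```text
the job is handed in; nothing more can be done
None
```

The desk is cleared and the job is handed in at about 28.6 s of the 72 s allowed. I moved the bottle into the tray gap, nested the two empty dishes in the dish it had stood in, and put the lid on last. Each piece was lowered until it touched, then released.

**What the last checks showed**
- **Bottle:** it stands upright in the gap beside the other two. Jar and buffer look untouched in the pictures, judged by eye.
- **Dishes:** the heights at contact matched 14 mm per dish to about 1 mm, and the three rims look even and level.
- **Lid:** it touched at its expected seated height. In the side view the expected outline at rim and plate height (z 66–70) lies on the lid edge all round.
- **Forces:** the highest contact force I read was about 26 N, at the end of a move.

**What disagreed**
- **Sideways offset:** after nesting, the camera put the second dish about 2 mm, and the third about 3.5 mm, towards the bulging side of where the bottom dish first stood. The arm's own position showed less than 1 mm. I set the lid to the camera's reading, and it went in without catching.
- **Handle height:** a rough two-view estimate gave the top of the lid handle as 92–96 mm, against an expected 100 mm. I put that down to picking blurred pixels.

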